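# Set a stepped shaft level on graded vee supports

## Task

Set up the stepped shaft for a run-out check on the setting bar: stand the three vee supports square across the bar's three slots in order of height, the shortest next to the upright end stop and the tallest farthest from it. The tallest is still too low for the shaft's thin end, so pick the one packer that makes up the missing height exactly and lay it in the slot beneath it. Then lay the shaft in the three vees with its thick end towards the end stop, so that it lies level along the bar, and let go of everything.

Things in the scene. Friction and masses are not known exactly. Their poses are not given: they have to be found in the camera images.
- setting_bar: Fixed bright steel bar, 40 wide (x), 234 long (y), 20 high; origin: centre of its underside. Three slots cross its top at y = -70, 0, +70: each 32 long in y, 5 deep (floor at z = 15), open at the sides. Supports and packers are 20 in y (6 spare each way) and 50 in x: centred, they overhang the bar by 5 each side. An end plate is bolted to each end (254 over all).
- end_stop: Fixed upright steel plate, 40 x 10 (y) x 68 high, at one end of the bar (+y or -y end, it varies), 122 from the bar's middle; a stop screw stands out 8 from both faces at height 57. Origin: centre of its underside; the slot centres lie 52, 122 and 192 from it along the bar. The other end's plate is only 20 high.
- support_short: Loose dark steel vee support, the shortest: 50 wide (x), 20 thick (y), 33 high, 0.16 kg. A 90 degree vee, 42 wide and 21 deep, runs through its top along y; the vee's bottom is 12 above the foot. Origin: centre of the foot, z up. Grasp across the 50. Same after a half turn. In these vees a round of diameter D has its axis 0.707 D above the vee's bottom.
- support_mid: Loose dark steel vee support of middle height: as the shortest, but 43 high, vee bottom 22 above the foot, 0.22 kg.
- support_tall: Loose dark steel vee support, the tallest: as the shortest, but 49.6 high, vee bottom 28.6 above the foot, 0.27 kg.
- packer_thin: Loose bright steel plate, plain, 50 (x) x 20 (y) x 6 thick, 0.045 kg, lying flat. Origin: centre of its underside. Grasp across the 50.
- packer_thick: Loose bright steel plate, 50 (x) x 20 (y) x 12 thick, 0.09 kg, with a dark hole in the middle of its top, lying flat. Origin: centre of its underside.
- shaft: Loose aluminium shaft along its y, 200 long, about 0.46 kg, level on a wooden cradle, axis 50 above the bench. Diameters: 48 (thick, y -100 to -47), 34 (-47 to +33), 16 (thin, +33 to +100). Origin: on the axis, mid-length; mass centre y = -34. It goes on the supports at y = -70, 0, +70, axis 61 above the bench. Cradle's vees hold it at y -75 and +68: grasp across the 34 at y = -30.
- shaft_thick_end (a point): Centre of the end face of the shaft's thick end, on its axis. Rightly placed on the bar it is 22 from the end stop's middle plane, clear of the stop screw (it need not touch it).

How it is judged:
At the end, for the whole second after the job is handed in: Short, middle, tall support upright and square in their slots from the stop on (10 mm along, 9 mm across), the tall one on the 6 mm packer; shaft in the vees, thick end to the stop (10 mm), along the bar (0.08 rad), level (0.03 rad), axis 61 mm up (4 mm); all released, at rest (horizontal distance between support_short and end_stop between 0.042 and 0.062 m and x of support_short in the frame of setting_bar between -0.009 and 0.009 m and z of support_short in the frame of setting_bar between 0.0125 and 0.0175 m and angle between each of support_short, support_mid, support_tall's own z axis and vertical below 0.08 rad and angle between the y axis of each of support_short, support_mid, support_tall and the y axis of setting_bar, either way round below 0.22 rad and linear speed of each of support_short, support_mid, support_tall, shaft below 0.02 m/s and horizontal distance between support_mid and end_stop between 0.112 and 0.132 m and x of support_mid in the frame of setting_bar between -0.009 and 0.009 m and z of support_mid in the frame of setting_bar between 0.0125 and 0.0175 m and horizontal distance between support_tall and end_stop between 0.182 and 0.202 m and x of support_tall in the frame of setting_bar between -0.009 and 0.009 m and z of support_tall in the frame of setting_bar between 0.0185 and 0.0235 m and horizontal distance between packer_thin and support_tall below 0.012 m and x of packer_thin in the frame of setting_bar between -0.011 and 0.011 m and z of packer_thin in the frame of setting_bar between 0.013 and 0.017 m and z of shaft in the frame of setting_bar between 0.057 and 0.065 m and x of shaft in the frame of setting_bar between -0.009 and 0.009 m and horizontal distance between shaft_thick_end and end_stop between 0.0115 and 0.0325 m and angle between shaft's own y axis and vertical between 1.5408 and 1.6008 rad and angle between the y axis of shaft and the y axis of setting_bar, either way round below 0.08 rad and angular speed of shaft below 0.3 rad/s); the robot touches nothing.
It also fails if it takes over 138 s, if anything falls off the work surface, if the arm or the gripper's body presses on something with over 40 N, if the wrist force passes 120 N, or if a joint passes its speed limit or range.

## Robot

A 6-joint arm with a two-finger parallel gripper is mounted at the origin on the work surface; the furniture and walls round the work are solid. World frame = base frame: x ahead of the robot, y to its left, z up, the work surface at z = 0. Lengths are in m, angles in rad, forces in N, time in s.
With the tool pointing down it reaches from about 0.3 to 0.875 m from the base axis. Payload 6.4 kg.
Tool frame: the origin (TCP) lies at the very end of the fingers, on their centre line; the grasp point (between the pads) lies 19 mm behind it; z points along the fingers, y is the line along which they close (so a half turn about z gives the same grasp; the last joint's range is limited). The gripper opens to 85 mm and grips with 20 to 120 N. Pads are 22 mm wide; open, the fingers measure 114 mm over their backs; the gripper's body (76 mm by 85 mm) begins 54 mm behind the grasp point. The pads swing forward as they close: fully open they stand 13 mm farther back than shut.
Start: joints at [1.062, 0.181, 1.607, -0, 1.354, -0.206], TCP at [0.171, 0.549, 0.209] pointing down, gripper open.
Joint ranges: [-2.99, 2.99], [-0.89, 2.07], [0.3, 2.58], [-1.14, 4.28], [0, 2.63], [-3.12, 3.12]. Speed limits (rad/s): [2.57, 2.57, 3.01, 3.14, 3.14, 3.14].

## Interface

Orientations are given as a unit quaternion [w, x, y, z].
In Python, from bench import ctrl gives the robot as it stands.
- The arm moves only by the tool jog_arm, never from a script. Its argument "series" is a list that holds one entry, the list of rows, each a list of 7 numbers: the shift along the tool's x, y, z in mm, then the turn, a rotation vector about the tool's x, y, z in rad, then the finger opening in mm, from 0 to 85.4. In form: [[[tx, ty, tz, rx, ry, rz, gripper], ...]]. A call has exactly 10 rows; each row shifts and turns the commanded pose from where the row before left it, along the tool's axes as they then stand; what a row does not reach is not made up. A row lasts 1/10 s, in which the tool goes at most 50 mm and 8.59 degrees, less where a joint would pass 70% of its speed; a pose out of reach is approached as far as the arm can. A call with a gripper value outside its range is refused whole. The fingers move at their own pace and stop on an object; the grip force is fixed at half the most. Time passes only in rows, so rows that do not move let the fingers close, or fill a call up. It gives the time, the measured TCP pose, the force, the opening and the grip force at its end, in the units of the state.
- ctrl.get_obs(): the state, without advancing time (a new reading comes with each control period).
- ctrl.camera(name): name is "scene" or "top"; returns a dict with "frame" (384x512x3 uint8, blue, green, red), "z_map" (384x512 float32, m along the optical axis (not along the pixel's ray), 0 where there is no reading), "fx", "fy", "cx", "cy" (pixels), "xyz" and "rotation" of the camera in the world. Camera axes: x right, y down, z forward; pixel columns grow to the right and rows downward; lengths in m; the calibration is good to about 2 mm. A picture is of the moment at which its call begins.
- ctrl.hand_in(): hands the job in; it is judged then, once.
The state is a dict: "time_s": time; "q": joint angles; "dq": joint speeds; "joint_efforts": joint torques, N m; "eef_pos": TCP position; "eef_rot": TCP orientation; "wrist_force": force on the tool from outside, world axes, zero at the start; "torque": the same for the moment, N m; "opening": opening from 0.0 (shut) to 1.0 (fully open); "grasp_force": force on a finger pad.
Only numpy, scipy, OpenCV 4.12 (cv2) and the standard library are available. Lean on these libraries where they do the work, as an engineer would, in place of code of your own. Each camera call takes 0.05 s, during which the arm holds its last target. There are 200 camera calls.

## Working session

There is one attempt and no reset: what is moved stays moved. The work goes in short steps, Python scripts to look and compute and a tool call to move; the robot and the scene stay as the last step left them, time stands still between calls to the robot, and variables do not carry over. Pictures are saved under pics/ and viewed, at most 14 in all, crops included, and the job is handed in when it is done.

Besides the shell and the picture viewer there is one more tool, called after ">>>" as a command line: name --argument value ..., lists and objects as JSON in quotes. jog_arm: Moves the arm, as the interface text tells. Its arguments: {"type":"object","properties":{"series":{"type":"array"}},"required":["series"]}

```bash
mkdir -p pics; cat > h.py <<'E'
import numpy as np,cv2
from bench import ctrl
def grab(n,tag):
    c=ctrl.camera(n); cv2.imwrite(f'pics/{tag}.png',c['frame']); np.savez(f'{tag}.npz',**c); return c
def pts(c):
    z=c['z_map']; v,u=np.mgrid[:z.shape[0],:z.shape[1]]
    P=np.stack([(u-c['cx'])/c['fx']*z,(v-c['cy'])/c['fy']*z,z],-1)
    return P@np.array(c['rotation']).T+np.array(c['xyz'])
E
python3 - <<'E'
from h import *
for n in ('scene','top'):
    c=grab(n,n+'0'); print(n,c['fx'],c['cx'],c['cy'],c['xyz'],np.round(c['rotation'],3).tolist())
a=cv2.imread('pics/top0.png'); 
cv2.imwrite('pics/top0b.png',cv2.resize(a,(800,600),interpolation=cv2.INTER_CUBIC))
o=ctrl.get_obs(); print(o)
E
```

```text
scene 437.9455057541015 254.4965529721073 194.62288849100133 [-0.4451066  -0.47793722  0.88016917] [-0.379, 0.784, -0.441, 0.217]
top 357.26449898725434 257.7683597303734 190.6571474416629 [0.26022474 0.04875417 0.96128891] [0.071, -0.703, 0.705, -0.059]
{'time_s': 0.1, 'q': array([ 1.06168676e+00,  1.81490634e-01,  1.60788466e+00, -1.17473165e-07,
        1.35384460e+00, -2.06271335e-01]), 'dq': array([ 0.00020924, -0.00154084, -0.00460059, -0.00070642, -0.00063119,
        0.00022077]), 'joint_efforts': array([ 6.68732355e-04, -4.45881629e+01, -3.52240241e+01, -2.88469282e-04,
        4.08073174e-03, -4.96433461e-05]), 'eef_pos': array([0.1711835 , 0.54836646, 0.20847214]), 'eef_rot': array([-2.84805871e-04,  1.50841098e-01,  9.88557687e-01, -7.62148747e-04]), 'wrist_force': array([-0.59448054, -0.05999387, -0.17468459]), 'torque': array([-0.00592764,  0.0654513 ,  0.02831521]), 'grasp_force': 0.0, 'opening': 1.0036019528680509}
```

```bash
python3 - <<'E'
s=open('h.py').read()
s=s.replace("@np.array(c['rotation']).T","@Rm(c['rotation']).T").replace("def grab","from scipy.spatial.transform import Rotation as R\ndef Rm(q): return R.from_quat(np.roll(np.array(q),-1)).as_matrix()\ndef grab")
open('h.py','w').write(s)
E
python3 - <<'E'
from h import *
for n in ('scene0','top0'):
    c=np.load(n+'.npz'); P=pts(c); print(n,Rm(c['rotation']).round(2).tolist())
    ok=c['z_map']>0; print(np.percentile(P[ok],[2,50,98],axis=0).round(3).tolist(), ok.mean())
E
```

```text
scene0 [[0.52, -0.53, 0.68], [-0.86, -0.32, 0.4], [0.01, -0.79, -0.62]]
[[-0.234, -0.631, -0.8], [0.248, -0.002, 0.081], [2.331, 1.454, 0.65]] 0.9661916097005209
top0 [[-0.0, -0.98, 0.18], [-1.0, 0.0, 0.02], [-0.02, -0.18, -0.98]]
[[-0.025, -0.532, -0.801], [0.427, 0.067, 0.002], [1.438, 1.244, 0.518]] 0.9959716796875
```

View pics/top0b.png

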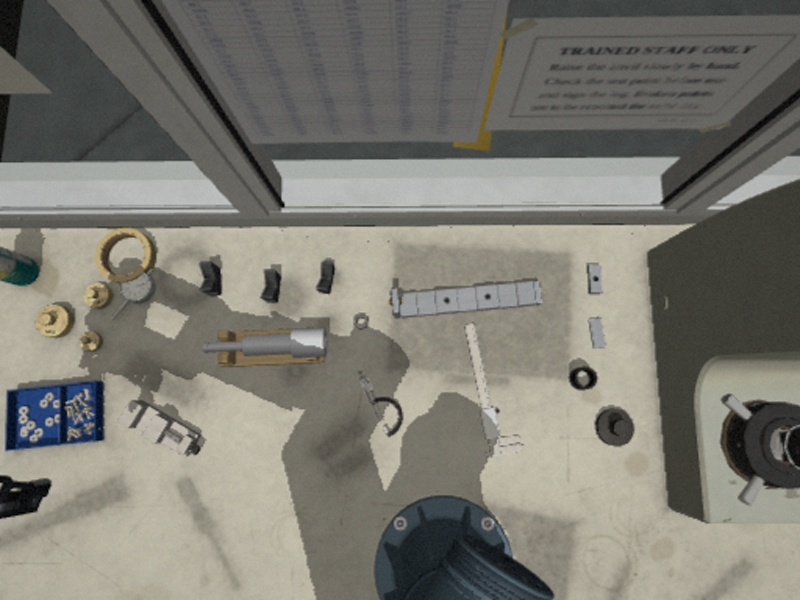

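View pics/scene0.png

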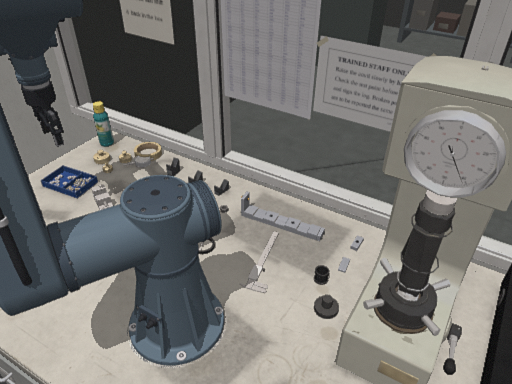

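```bash
python3 - <<'E'
from h import *
c=np.load('top0.npz'); P=pts(c)
b=P[200:330,60:420].reshape(-1,3); b=b[abs(b[:,2])<.02]; print('bench z',np.median(b[:,2]))
def seg(n,boxes):
    P=pts(np.load(n+'.npz')).reshape(-1,3)
    for k,(x0,x1,y0,y1) in boxes.items():
        m=(P[:,0]>x0)&(P[:,0]<x1)&(P[:,1]>y0)&(P[:,1]<y1)&(P[:,2]>.0035)&(P[:,2]<.12)
        Q=P[m]; 
        if len(Q)<5: print(n,k,len(Q)); continue
        r=cv2.minAreaRect((Q[:,:2]*1000).astype(np.float32))
        print(n,k,len(Q),'z',np.percentile(Q[:,2],[50,90,99]).round(4),'rect',np.round(r[0],1),np.round(r[1],1),round(r[2],1),'mean',Q[:,:2].mean(0).round(4))
def w(u,v):
    p=P[int(v*.64),int(u*.64)]; return p
B={}
for k,(u,v,du,dv) in dict(A=(210,278,22,30),B=(271,284,22,30),C=(326,276,20,28),thick=(594,278,18,28),thin=(597,332,18,24),shaft=(265,345,70,27),bar=(466,297,85,30)).items():
    p=w(u,v); print(k,p.round(4)); s=1/590
    B[k]=(p[0]-dv*s,p[0]+dv*s,p[1]-du*s,p[1]+du*s)
seg('top0',B); seg('scene0',B)
a=cv2.imread('pics/top0.png')
cv2.imwrite('pics/crop1.png',np.vstack([cv2.resize(a[150:245,115:265],(800,506),interpolation=cv2.INTER_CUBIC)]))
cv2.imwrite('pics/crop2.png',cv2.resize(a[155:235,240:400],(800,400),interpolation=cv2.INTER_CUBIC))
E
```

```text
bench z 0.00031856802609930845
A [0.4738 0.3974 0.0296]
B [0.4632 0.2927 0.0256]
C [0.4787 0.2001 0.0164]
thick [ 0.4745 -0.2658  0.0131]
thin [ 0.3807 -0.2687  0.002 ]
shaft [0.3537 0.2875 0.0676]
bar [ 0.4393 -0.0435  0.0145]
top0 A 261 z [0.0342 0.0479 0.0514] rect [474.9 396.8] [100.   59.9] 11.0 mean [0.4709 0.3947]
top0 B 235 z [0.0285 0.0417 0.0456] rect [465.3 292.1] [70.2 95.5] 89.6 mean [0.4586 0.2917]
top0 C 196 z [0.0211 0.0328 0.0357] rect [474.5 199.9] [64.5 80.2] 87.9 mean [0.4756 0.1984]
top0 thick 183 z [0.0119 0.0144 0.0165] rect [ 476.7 -265.3] [55.1 86.6] 84.8 mean [ 0.4743 -0.2663]
top0 thin 151 z [0.0065 0.0087 0.0099] rect [ 380.7 -269.5] [55.1 81.2] 89.5 mean [ 0.3777 -0.267 ]
top0 shaft 1653 z [0.0568 0.0714 0.0753] rect [354.6 284.9] [ 87.  231.2] 1.3 mean [0.3515 0.2857]
top0 bar 1559 z [0.0187 0.0228 0.0694] rect [438.9 -43. ] [285.6 100. ] 89.7 mean [ 0.4351 -0.0412]
scene0 A 191 z [0.0293 0.0472 0.0517] rect [482.5 394.6] [51.9 89.8] 65.0 mean [0.4707 0.3926]
scene0 B 111 z [0.0316 0.0436 0.0472] rect [477.7 300.9] [63.3 82.5] 71.4 mean [0.4649 0.2894]
scene0 C 162 z [0.018  0.0309 0.0357] rect [481.7 194.1] [63.8 68.6] 30.5 mean [0.4744 0.1948]
scene0 thick 135 z [0.0113 0.0149 0.0171] rect [ 471.7 -263.8] [89.  52.3] 2.0 mean [ 0.47   -0.2686]
scene0 thin 136 z [0.0063 0.0085 0.0111] rect [ 380.1 -266.7] [58.3 75.5] 88.8 mean [ 0.3765 -0.2689]
scene0 shaft 0
scene0 bar 1256 z [0.018  0.0266 0.0698] rect [439.1 -42.2] [284.8 101.2] 89.9 mean [ 0.4308 -0.0418]
```

View pics/crop1.png

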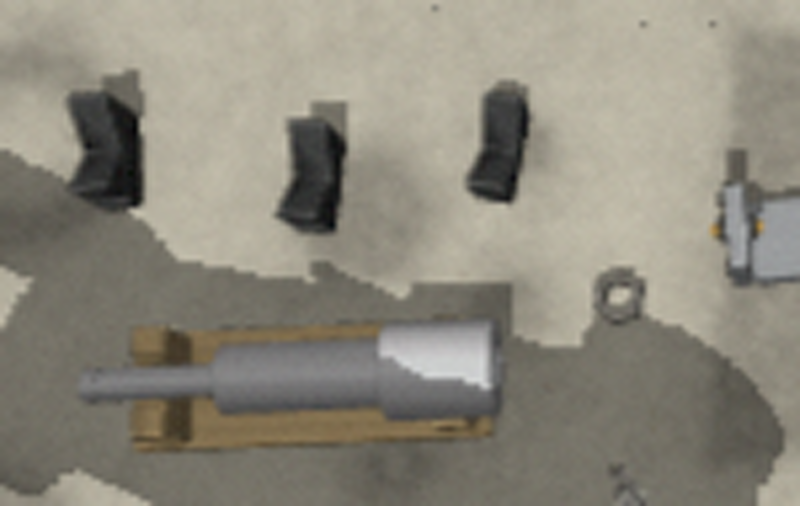

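View pics/crop2.png

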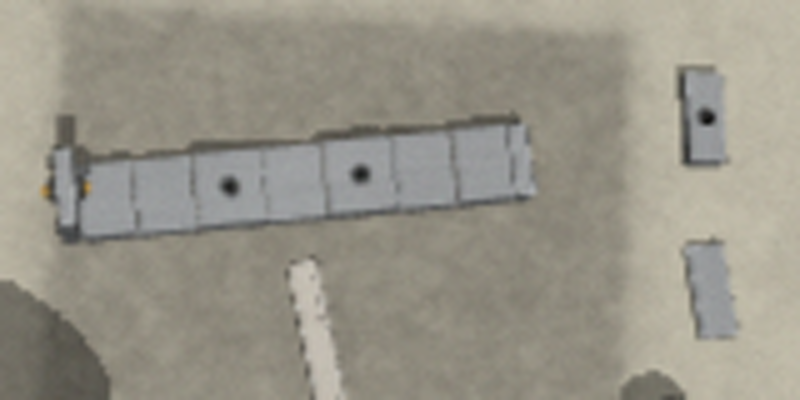

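```bash
cat > fit.py <<'E'
from h import *
from scipy.optimize import minimize
def box(x0,x1,y0,y1,z0,z1): return np.array([[x,y,z] for x in(x0,x1) for y in(y0,y1) for z in(z0,z1)],float)
def support(h):
    vb=h-21; s=[]
    for g in(-1,1):
        pr=[(25*g,0),(0,0),(0,vb),(21*g,h),(25*g,h)]; s.append(np.array([[x,y,z] for x,z in pr for y in(-10,10)],float))
    return s
def cyl(y0,y1,d):
    t=np.linspace(0,2*np.pi,24); return np.array([[d/2*np.cos(a),y,d/2*np.sin(a)] for a in t for y in(y0,y1)])
SH=[cyl(-100,-47,48),cyl(-47,33,34),cyl(33,100,16)]
def hulls(c,parts,p,z0):
    Rz=R.from_euler('z',p[2]).as_matrix(); out=[]
    for q in parts:
        W=(q@Rz.T)/1000+[p[0],p[1],z0]; C=(W-c['xyz'])@Rm(c['rotation'])
        uv=np.c_[C[:,0]/C[:,2]*c['fx']+c['cx'],C[:,1]/C[:,2]*c['fy']+c['cy']]
        out.append(cv2.convexHull(((uv+.0)*16).round().astype(np.int32)))
    return out
def sil(c,parts,p,z0,S=4):
    m=np.zeros((384*S,512*S),np.uint8)
    for h in hulls(c,parts,p,z0): cv2.fillConvexPoly(m,((h.astype(float)/16+.5)*S*16).astype(np.int32),255,shift=4)
    return cv2.resize(m,(512,384),interpolation=cv2.INTER_AREA)/255.
def fit(c,mask,parts,p0,z0,pad=14):
    s=sil(c,parts,p0,z0); v,u=np.where(s>0); sl=(slice(v.min()-pad,v.max()+pad),slice(u.min()-pad,u.max()+pad))
    f=lambda p: np.abs(sil(c,parts,p,z0)[sl]-mask[sl]).sum()/s.sum()
    r=minimize(f,p0,method='Nelder-Mead',options=dict(initial_simplex=np.array(p0)+np.array([[0,0,0],[.008,0,0],[0,.008,0],[0,0,.15]]),xatol=1e-4,fatol=1e-4))
    return r.x,r.fun
def masks(c):
    b,g,r=[c['frame'][...,i].astype(int) for i in range(3)]
    return dict(dark=(b+g+r<200).astype(float), metal=(b-r>-4).astype(float))
BAR=[box(-20,20,-127,127,0,20),box(-20,20,117,127,0,68)]
E
python3 - <<'E'
from fit import *
L=dict(tall=('dark',support(49.6),(.475,.397,0),0),mid=('dark',support(43),(.465,.292,0),0),short=('dark',support(33),(.4745,.2,0),0),
 thick=('metal',[box(-25,25,-10,10,0,12)],(.474,-.266,0),0),thin=('metal',[box(-25,25,-10,10,0,6)],(.379,-.268,.1),0),
 shaft=('metal',SH,(.353,.285,np.pi),.05),bar=('metal',BAR,(.437,-.043,.1),0))
for n in('top0','scene0'):
    c=dict(np.load(n+'.npz')); M=masks(c); im=c['frame'].copy()
    for k,(m,pa,p0,z0) in L.items():
        if n=='scene0' and k=='shaft': continue
        mm=M[m]
        p,f=fit(c,mm,pa,p0,z0); print(n,k,p.round(4),round(f,3))
        cv2.polylines(im,[np.round(h/16).astype(int) for h in hulls(c,pa,p,z0)],True,(0,0,255),1)
    if n=='top0': cv2.imwrite('pics/fit_top.png',cv2.resize(im[150:245,115:400],(800,267),interpolation=cv2.INTER_CUBIC))
E
```

```text
top0 tall [0.4714 0.3975 0.1421] 0.174
top0 mid [ 0.459   0.2926 -0.0275] 0.219
top0 short [ 0.4752  0.1994 -0.1431] 0.253
top0 thick [ 0.4729 -0.2681 -0.0655] 0.189
top0 thin [ 0.3789 -0.2673  0.0943] 0.197
top0 shaft [0.3565 0.2231 3.1453] 0.486
top0 bar [ 0.4372 -0.0439  0.0938] 0.066
scene0 tall [0.4727 0.3958 0.2468] 0.673
scene0 mid [0.4597 0.286  0.3561] 1.235
scene0 short [ 0.4765  0.1978 -0.0019] 0.934
scene0 thick [ 0.475  -0.2678  0.0019] 0.614
scene0 thin [ 0.3799 -0.2671  0.1266] 1.208
scene0 bar [ 0.4381 -0.0447  0.09  ] 0.259
```

```bash
python3 - <<'E'
from fit import *
c=dict(np.load('top0.npz')); f=c['frame'].astype(int); im=cv2.imread('pics/fit_top.png')
for th in(-4,-10,-16):
    b,g,r=f[...,0],f[...,1],f[...,2]; P=pts(c)
    m=((b-r>th)&(P[...,2]>.03)).astype(float)
    for y in(.28,.3):
        p,e=fit(c,m,SH,(.353,y,np.pi),.05); print(th,p.round(4),e)
o=c['frame'].copy(); cv2.polylines(o,[np.round(h/16).astype(int) for h in hulls(c,SH,p,.05)],True,(0,0,255),1)
o=cv2.resize(o[195:240,115:265],(800,240),interpolation=cv2.INTER_CUBIC)
cv2.imwrite('pics/fit2.png',np.vstack([im,o]))
E
```

```text
-4 [0.3616 0.2257 3.265 ] 0.5008595110503224
-4 [0.362  0.2263 3.2507] 0.44772192370886804
-10 [0.3607 0.2253 3.2704] 0.5105420898824339
-10 [0.3558 0.2852 3.1715] 0.6020693636484746
-16 [0.3567 0.2252 3.1786] 0.5156318901021697
-16 [0.3602 0.2244 3.2351] 0.46216528265020645
```

View pics/fit2.png

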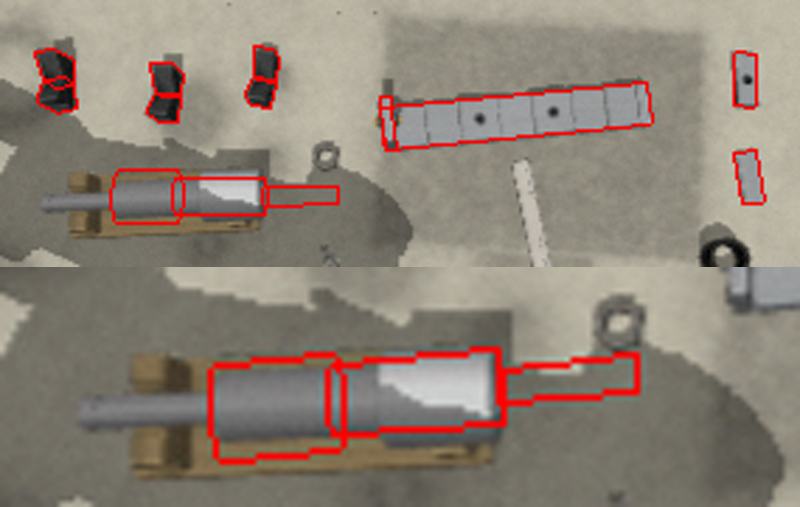

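```bash
python3 - <<'E'
from fit import *
c=dict(np.load('top0.npz')); f=c['frame'].astype(int); P=pts(c)
b,g,r=f[...,0],f[...,1],f[...,2]
for th in(-4,-10,-16):
    m=((b-r>th)&(P[...,2]>.03)).astype(float)
    p,e=fit(c,m,SH,(.353,.285,0),.05); print(th,p.round(4),e)
    Q=P[m>0]; 
# axis height from points along the 34 part
d=P.reshape(-1,3)-[p[0],p[1],0]; Rz=R.from_euler('z',-p[2]).as_matrix(); l=d@Rz.T
for a,bb in((-95,-52),(-42,28),(40,95)):
    s=l[(abs(l[:,0])<.03)&(l[:,1]>a/1e3)&(l[:,1]<bb/1e3)&(l[:,2]>.03)]; t=s[abs(s[:,0])<.006]; print(np.median(t[:,2]),len(t))
o=c['frame'].copy(); cv2.polylines(o,[np.round(h/16).astype(int) for h in hulls(c,SH,p,.05)],True,(0,0,255),1)
cv2.imwrite('pics/fit3.png',cv2.resize(o[195:240,115:265],(800,240),interpolation=cv2.INTER_CUBIC))
E
```

```text
-4 [0.3559 0.2933 0.0406] 0.13652465220752547
-10 [0.3558 0.2934 0.0459] 0.08591637595818413
-16 [0.3556 0.2934 0.0445] 0.07955476409343185
0.073586760526823 81
0.06682157605313555 129
0.057485505870872144 98
```

View pics/fit3.png

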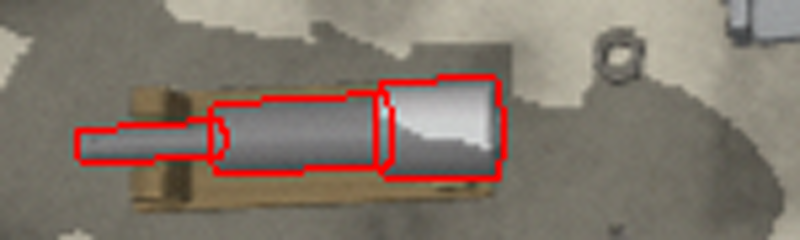

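>>> jog_arm --series '[[[0,0,0,0,0,0.141,85],[0,0,0,0,0,0.141,85],[0,0,0,0,0,0.141,85],[0,0,4,0,0,0.141,85],[0,0,4,0,0,0.141,85],[0,0,4,0,0,0.141,85],[0,0,4,0,0,0.141,85],[0,0,4,0,0,0.141,85],[0,0,4,0,0,0.141,85],[0,0,4,0,0,0.141,85]]]'

```text
time_s: 1.1
eef_pos: [0.1713, 0.5485, 0.1806]
eef_rot: [0.0, 0.757, 0.653, -0.0]
wrist_force: [-0.4, 0.2, 0.3]
opening: 0.995
grasp_force: 0.0
```

```bash
cat > to.py <<'E'
import sys
from h import *
x,y,z,psi=map(float,sys.argv[1:5])
o=ctrl.get_obs(); p=o['eef_pos']; M=Rm(o['eef_rot']); cur=np.arctan2(M[1,1],M[0,1])
d=np.array([x,y,z])-p; c,s=np.cos(cur),np.sin(cur)
dx,dy=-s*d[0]+c*d[1],c*d[0]+s*d[1]
print('t',round(o['time_s'],2),'pos',p.round(4),'psi',cur.round(3),'tilt',np.arccos(-M[2,2]).round(4),'q6',o['q'][5].round(2),'open',round(o['opening'],2),'F',o['wrist_force'].round(1),'g',round(o['grasp_force'],1))
# full correction: rz to psi first or last; shift in current axes and in target axes
c2,s2=np.cos(psi),np.sin(psi)
print('cur axes mm',np.round([dx*1e3,dy*1e3,-d[2]*1e3],1),'target axes mm',np.round([(-s2*d[0]+c2*d[1])*1e3,(c2*d[0]+s2*d[1])*1e3],1),'rz',round((cur-psi+np.pi)%(2*np.pi)-np.pi,3))
E
python3 to.py .4758 .1987 .08 -.143
```

```text
t 1.1 pos [0.1713 0.5485 0.1806] psi -0.148 tilt 0.001 q6 1.21 open 1.0 F [-0.4  0.2  0.3] g 0.0
cur axes mm [-301.1  352.7  100.6] target axes mm [-302.8  351.3] rz -0.005
```

>>> jog_arm --series '[[[-15,18,5,0,0,0,85],[-30,35,5,0,0,0,85],[-30,35,5,0,0,0,85],[-30,35,5,0,0,0,85],[-30,35,5,0,0,0,85],[-30,35,5,0,0,0,85],[-30,35,5,0,0,0,85],[-30,35,5,0,0,0,85],[-30,35,5,0,0,0,85],[-30,35,5,0,0,0,85]]]'

```text
time_s: 2.1
eef_pos: [0.4615, 0.2179, 0.1309]
eef_rot: [-0.0, 0.756, 0.655, -0.0]
wrist_force: [0.4, 1.3, -0.1]
opening: 0.995
grasp_force: 0.0
```

```bash
python3 to.py .4758 .1987 .003 -.143
```

```text
t 2.1 pos [0.4615 0.2179 0.1309] psi -0.142 tilt 0.0003 q6 0.35 open 1.0 F [ 0.4  1.3 -0.1] g 0.0
cur axes mm [-17.   16.9 127.9] target axes mm [-17.   16.9] rz 0.001
```

>>> jog_arm --series '[[[-9,9,14,0,0,0,85],[-8,8,14,0,0,0,85],[0,0,20,0,0,0,85],[0,0,20,0,0,0,85],[0,0,20,0,0,0,85],[0,0,20,0,0,0,85],[0,0,15,0,0,0,85],[0,0,4,0,0,0,85],[0,0,0,0,0,0,85],[0,0,0,0,0,0,40]]]'

```text
time_s: 3.1
eef_pos: [0.4752, 0.2009, 0.0047]
eef_rot: [0.0, 0.755, 0.655, 0.0]
wrist_force: [0.4, 0.6, -0.1]
opening: 0.851
grasp_force: 0.0
```

>>> jog_arm --series '[[[0,0,0,0,0,0,40],[0,0,0,0,0,0,40],[0,0,0,0,0,0,40],[0,0,0,0,0,0,40],[0,0,0,0,0,0,40],[0,0,-5,0,0,0,40],[0,0,-20,0,0,0,40],[0,0,-30,0,0,0,40],[0,0,-30,0,0,0,40],[0,0,-30,0,0,0,40]]]'

```text
time_s: 4.1
eef_pos: [0.4749, 0.2002, 0.1207]
eef_rot: [0.0, 0.756, 0.655, -0.0]
wrist_force: [-0.1, 1.1, -0.7]
opening: 0.548
grasp_force: 61.9
```

```bash
python3 to.py .4313 .0254 .02 .092
```

```text
t 4.1 pos [0.4749 0.2002 0.1207] psi -0.142 tilt 0.0 q6 0.31 open 0.55 F [-0.1  1.1 -0.7] g 61.9
cur axes mm [-179.3  -18.4  100.7] target axes mm [-170.1  -59.5] rz -0.234
```

>>> jog_arm --series '[[[0,0,0,0,0,-0.117,40],[0,0,0,0,0,-0.117,40],[-15,-5,0,0,0,0,40],[-28,-10,0,0,0,0,40],[-28,-10,0,0,0,0,40],[-28,-10,0,0,0,0,40],[-28,-10,0,0,0,0,40],[-28,-10,0,0,0,0,40],[-15,-4,0,0,0,0,40],[0,0,0,0,0,0,40]]]'

```text
time_s: 5.1
eef_pos: [0.4313, 0.0235, 0.1193]
eef_rot: [0.0, 0.676, 0.737, -0.0]
wrist_force: [-0.5, 0.1, -1.7]
opening: 0.545
grasp_force: 62.0
```

```bash
python3 to.py .4313 .0254 .02 .092
```

```text
t 5.1 pos [0.4313 0.0235 0.1193] psi 0.087 tilt 0.0007 q6 -0.31 open 0.54 F [-0.5  0.1 -1.7] g 62.0
cur axes mm [ 1.8  0.2 99.3] target axes mm [1.8 0.2] rz -0.005
```

>>> jog_arm --series '[[[1.8,0,10,0,0,-0.005,40],[0,0,15,0,0,0,40],[0,0,20,0,0,0,40],[0,0,20,0,0,0,40],[0,0,15,0,0,0,40],[0,0,8,0,0,0,40],[0,0,5,0,0,0,40],[0,0,3,0,0,0,40],[0,0,2,0,0,0,40],[0,0,1,0,0,0,40]]]'

```text
time_s: 6.1
eef_pos: [0.4324, 0.0274, 0.0208]
eef_rot: [0.0, 0.672, 0.741, 0.0]
wrist_force: [-2.5, 0.3, 10.5]
opening: 0.546
grasp_force: 63.6
```

```bash
python3 to.py .4313 .0254 .0193 .092; python3 -c "
from h import *
a=grab('top','p1'); b=grab('scene','s1')
cv2.imwrite('pics/c1.png',np.vstack([cv2.resize(a['frame'][165:225,230:360],(800,369),interpolation=2),cv2.resize(b['frame'][180:250,220:360],(460,230),interpolation=2)[:,:460].copy() if 0 else cv2.resize(b['frame'][185:225,230:370],(800,229),interpolation=2)]))"
```

```text
t 6.1 pos [0.4324 0.0274 0.0208] psi 0.097 tilt 0.0008 q6 -0.31 open 0.55 F [-2.5  0.3 10.5] g 63.6
cur axes mm [-1.9 -1.3  1.5] target axes mm [-1.9 -1.2] rz 0.005
```

View pics/c1.png

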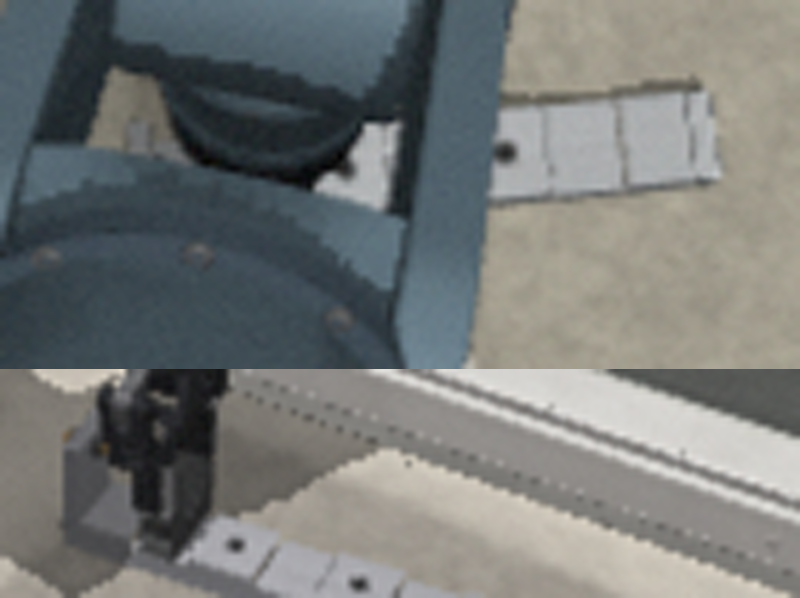

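>>> jog_arm --series '[[[0,0,0,0,0,0,80],[0,0,0,0,0,0,80],[0,0,0,0,0,0,80],[0,0,-5,0,0,0,80],[0,0,-15,0,0,0,80],[0,0,-25,0,0,0,80],[0,0,-30,0,0,0,80],[0,0,-30,0,0,0,80],[0,0,-5,0,0,0,80],[0,0,0,0,0,0,80]]]'

```text
time_s: 7.2
eef_pos: [0.4328, 0.0273, 0.1314]
eef_rot: [0.001, 0.672, 0.741, 0.001]
wrist_force: [0.2, -0.3, -0.1]
opening: 0.939
grasp_force: 0.0
```

```bash
python3 to.py .4593 .2926 .003 -.027
```

```text
t 7.2 pos [0.4328 0.0273 0.1314] psi 0.097 tilt 0.003 q6 -0.31 open 0.94 F [ 0.2 -0.3 -0.1] g 0.0
cur axes mm [261.5  52.1 128.4] target axes mm [265.9  19.3] rz 0.124
```

>>> jog_arm --series '[[[0,0,0,0,0,0.124,80],[20,1.5,0,0,0,0,80],[35,2.5,0,0,0,0,80],[38,2.8,0,0,0,0,80],[38,2.8,0,0,0,0,80],[38,2.8,0,0,0,0,80],[38,2.8,0,0,0,0,80],[35,2.5,5,0,0,0,80],[24,1.6,8,0,0,0,80],[0,0,10,0,0,0,80]]]'

```text
time_s: 8.2
eef_pos: [0.4574, 0.2951, 0.1054]
eef_rot: [-0.001, 0.716, 0.699, -0.001]
wrist_force: [0.9, 0.2, 0.4]
opening: 0.937
grasp_force: 0.0
```

```bash
python3 to.py .4593 .2926 .003 -.027;python3 - <<'E'
from fit import *
c=grab('top','p2'); M=masks(c)['dark']
print(fit(c,M,support(33),(.4313,.0254,.092),.015), fit(c,M,support(43),(.459,.2926,-.03),0))
v=pts(c).reshape(-1,3); q=v[(abs(v[:,0]-.4313)<.026)&(abs(v[:,1]-.0254)<.011)]; print(np.percentile(q[:,2],[5,50,95]))
cv2.imwrite('pics/c2.png',cv2.resize(c['frame'][165:225,230:360],(800,369),interpolation=2))
E
```

```text
t 8.2 pos [0.4574 0.2951 0.1054] psi -0.024 tilt 0.0017 q6 0.38 open 0.94 F [0.9 0.2 0.4] g 0.0
cur axes mm [ -2.4   2.  102.4] target axes mm [-2.4  2. ] rz 0.003
(array([ 0.43238106,  0.02567805, -0.00393805]), np.float64(0.557590009360517)) (array([ 0.45895725,  0.29256226, -0.0288385 ]), np.float64(2.104009694925971))
[0.00150618 0.03610753 0.04886286]
```

View pics/c2.png

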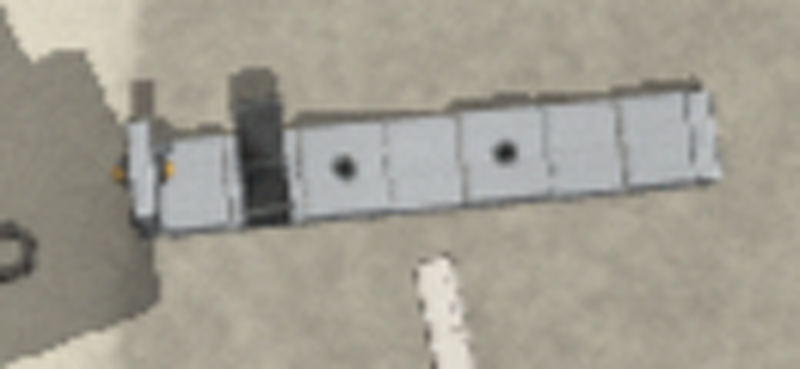

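>>> jog_arm --series '[[[-2.4,2,14,0,0,0,80],[0,0,20,0,0,0,80],[0,0,25,0,0,0,80],[0,0,25,0,0,0,80],[0,0,14,0,0,0,80],[0,0,4,0,0,0,80],[0,0,0,0,0,0,40],[0,0,0,0,0,0,40],[0,0,0,0,0,0,40],[0,0,0,0,0,0,40]]]'

```text
time_s: 9.25
eef_pos: [0.4616, 0.2908, 0.0067]
eef_rot: [0.001, 0.717, 0.698, 0.001]
wrist_force: [0.5, -0.8, 4.2]
opening: 0.567
grasp_force: 62.7
```

>>> jog_arm --series '[[[0,0,0,0,0,0,40],[0,0,0,0,0,0,40],[0,0,-5,0,0,0,40],[0,0,-20,0,0,0,40],[0,0,-30,0,0,0,40],[0,0,-30,0,0,0,40],[0,0,-30,0,0,0,40],[0,0,0,0,0,-0.119,40],[0,0,0,0,0,0,40],[0,0,0,0,0,0,40]]]'

```text
time_s: 10.25
eef_pos: [0.4594, 0.2901, 0.1195]
eef_rot: [-0.0, 0.675, 0.738, -0.001]
wrist_force: [-0.4, 0.3, -2.3]
opening: 0.565
grasp_force: 62.7
```

```bash
python3 to.py .4377 -.0443 .0193 .092
```

```text
t 10.25 pos [0.4594 0.2901 0.1195] psi 0.089 tilt 0.0018 q6 0.26 open 0.57 F [-0.4  0.3 -2.3] g 62.7
cur axes mm [-331.1  -51.4  100.2] target axes mm [-331.   -52.3] rz -0.003
```

>>> jog_arm --series '[[[-20,-3,0,0,0,-0.003,40],[-40,-6.2,0,0,0,0,40],[-42,-6.6,0,0,0,0,40],[-42,-6.6,0,0,0,0,40],[-42,-6.6,0,0,0,0,40],[-42,-6.6,0,0,0,0,40],[-42,-6.6,0,0,0,0,40],[-40,-6.6,0,0,0,0,40],[-21,-3.5,0,0,0,0,40],[0,0,0,0,0,0,40]]]'

```text
time_s: 11.25
eef_pos: [0.4388, -0.0464, 0.1195]
eef_rot: [-0.001, 0.675, 0.738, -0.001]
wrist_force: [-0.2, 1.1, -2.6]
opening: 0.564
grasp_force: 62.7
```

```bash
python3 to.py .4377 -.0443 .0193 .092
```

```text
t 11.25 pos [ 0.4388 -0.0464  0.1195] psi 0.089 tilt 0.0017 q6 -0.46 open 0.56 F [-0.2  1.1 -2.6] g 62.7
cur axes mm [  2.2  -0.9 100.2] target axes mm [ 2.2 -0.9] rz -0.003
```

>>> jog_arm --series '[[[1,-0.5,10,0,0,0,40],[0,0,18,0,0,0,40],[0,0,22,0,0,0,40],[0,0,22,0,0,0,40],[0,0,12,0,0,0,40],[0,0,7,0,0,0,40],[0,0,4,0,0,0,40],[0,0,2,0,0,0,40],[0,0,1,0,0,0,40],[0,0,1,0,0,0,40]]]'

```text
time_s: 12.25
eef_pos: [0.4396, -0.0434, 0.0218]
eef_rot: [0.001, 0.673, 0.74, 0.0]
wrist_force: [-0.8, 0.8, -2.1]
opening: 0.564
grasp_force: 62.6
```

```bash
python3 to.py .4377 -.0443 .0193 .092
```

```text
t 12.25 pos [ 0.4396 -0.0434  0.0218] psi 0.095 tilt 0.0014 q6 -0.46 open 0.56 F [-0.8  0.8 -2.1] g 62.6
cur axes mm [-0.7 -1.9  2.5] target axes mm [-0.8 -1.9] rz 0.003
```

Not yet touching; lower 2 mm more, release and rise.

>>> jog_arm --series '[[[0,-1.5,1,0,0,0,40],[0,0,1,0,0,0,40],[0,0,0,0,0,0,40],[0,0,0,0,0,0,80],[0,0,0,0,0,0,80],[0,0,0,0,0,0,80],[0,0,-5,0,0,0,80],[0,0,-20,0,0,0,80],[0,0,-30,0,0,0,80],[0,0,-30,0,0,0,80]]]'

```text
time_s: 13.25
eef_pos: [0.4368, -0.0431, 0.1051]
eef_rot: [-0.001, 0.673, 0.74, -0.0]
wrist_force: [0.9, 0.6, 0.3]
opening: 0.935
grasp_force: 0.0
```

```bash
python3 to.py .3794 -.2672 .03 .095
```

```text
t 13.25 pos [ 0.4368 -0.0431  0.1051] psi 0.095 tilt 0.0015 q6 -0.46 open 0.94 F [0.9 0.6 0.3] g 0.0
cur axes mm [-217.6  -78.4   75.1] target axes mm [-217.6  -78.4] rz -0.0
```

>>> jog_arm --series '[[[-15,-5,0,0,0,0,65],[-35,-13,0,0,0,0,65],[-38,-14,0,0,0,0,65],[-38,-14,0,0,0,0,65],[-38,-14,0,0,0,0,65],[-35,-12.4,10,0,0,0,65],[-18.6,-6,20,0,0,0,65],[0,0,25,0,0,0,65],[0,0,20,0,0,0,65],[0,0,0,0,0,0,65]]]'

```text
time_s: 14.25
eef_pos: [0.3781, -0.2656, 0.0269]
eef_rot: [-0.003, 0.673, 0.74, 0.0]
wrist_force: [-0.6, -0.2, -0.1]
opening: 0.76
grasp_force: 0.0
```

```bash
python3 to.py .3794 -.2672 .000 .095;python3 - <<'E'
from h import *
c=grab('top','p3'); d=grab('scene','s3')
cv2.imwrite('pics/c3.png',np.vstack([cv2.resize(c['frame'][165:225,230:400],(800,282),interpolation=2),cv2.resize(d['frame'][190:280,240:380],(480,309),interpolation=2)[:,:].copy() if 0 else cv2.copyMakeBorder(cv2.resize(d['frame'][190:280,240:380],(480,309),interpolation=2),0,0,0,320,cv2.BORDER_CONSTANT)]))
E
```

```text
t 14.25 pos [ 0.3781 -0.2656  0.0269] psi 0.094 tilt 0.0058 q6 -0.96 open 0.76 F [-0.6 -0.2 -0.1] g 0.0
cur axes mm [-1.7  1.1 26.9] target axes mm [-1.7  1.1] rz -0.001
```

View pics/c3.png

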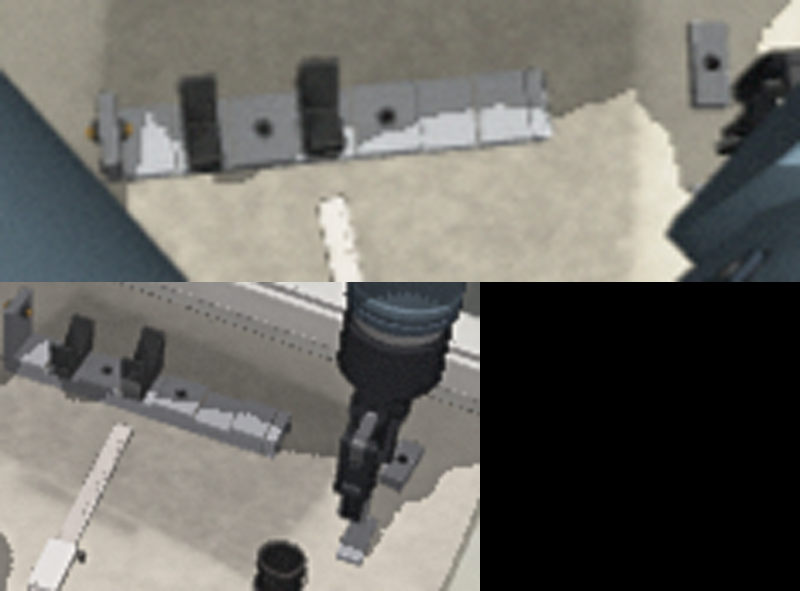

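>>> jog_arm --series '[[[-1.5,1,8,0,0,0,65],[0,0,8,0,0,0,65],[0,0,6,0,0,0,65],[0,0,3,0,0,0,65],[0,0,2,0,0,0,65],[0,0,0.5,0,0,0,65],[0,0,0,0,0,0,65],[0,0,0,0,0,0,56],[0,0,0,0,0,0,56],[0,0,0,0,0,0,56]]]'

```text
time_s: 15.35
eef_pos: [0.3813, -0.2688, 0.0019]
eef_rot: [0.0, 0.673, 0.74, -0.0]
wrist_force: [-0.1, 0.4, 0.7]
opening: 0.653
grasp_force: 0.0
```

```bash
python3 to.py .3794 -.2672 -.001 .095
```

```text
t 15.35 pos [ 0.3813 -0.2688  0.0019] psi 0.095 tilt 0.0003 q6 -0.96 open 0.65 F [-0.1  0.4  0.7] g 0.0
cur axes mm [ 1.8 -1.7  2.9] target axes mm [ 1.8 -1.7] rz 0.0
```

>>> jog_arm --series '[[[1,-1.5,1.3,0,0,0,56],[0,0,1.2,0,0,0,56],[0,0,0,0,0,0,56],[0,0,0,0,0,0,40],[0,0,0,0,0,0,40],[0,0,0,0,0,0,40],[0,0,0,0,0,0,40],[0,0,0,0,0,0,40],[0,0,0,0,0,0,40],[0,0,0,0,0,0,40]]]'

```text
time_s: 16.35
eef_pos: [0.3796, -0.2678, -0.0007]
eef_rot: [-0.0, 0.673, 0.74, -0.0]
wrist_force: [-1.0, -0.1, -0.1]
opening: 0.469
grasp_force: 0.0
```

```bash
python3 to.py .3794 -.2672 -.001 .095
```

```text
t 16.35 pos [ 0.3796 -0.2678 -0.0007] psi 0.095 tilt 0.0001 q6 -0.97 open 0.47 F [-1.  -0.1 -0.1] g 0.0
cur axes mm [ 0.7 -0.1  0.3] target axes mm [ 0.7 -0.1] rz 0.0
```

```bash
python3 - <<'E'
from h import *
d=grab('scene','s4')
cv2.imwrite('pics/c4.png',cv2.resize(d['frame'][220:280,310:390],(800,600),interpolation=2))
E
```

```text
(no output)
```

View pics/c4.png

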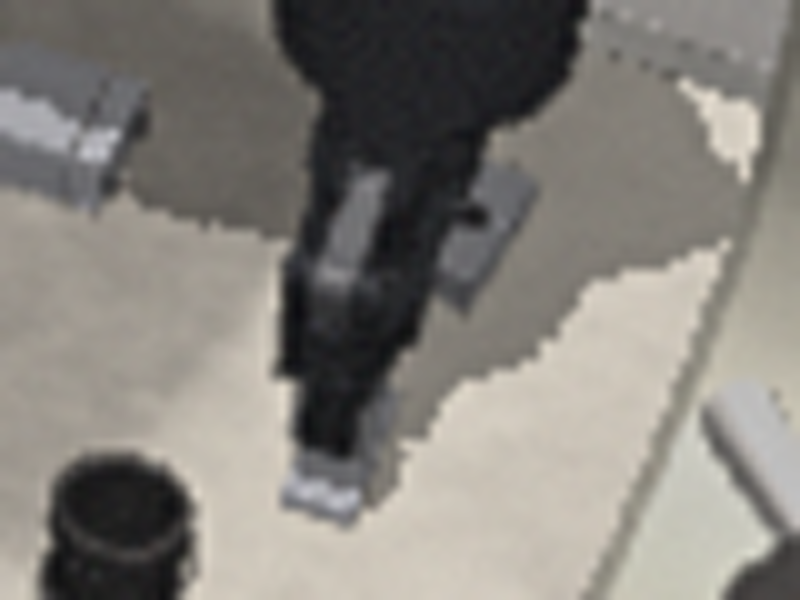

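>>> jog_arm --series '[[[0,0,-3,0,0,0,58],[0,0,0,0,0,0,58],[0,0,0,0,0,0,58],[0,0,0,0,0,0,58],[0,0,2,0,0,0,58],[0,0,2,0,0,0,58],[0,0,1,0,0,0,58],[0,0,1,0,0,0,58],[0,0,1,0,0,0,58],[0,0,0,0,0,0,58]]]'

```text
time_s: 17.4
eef_pos: [0.3795, -0.2678, -0.0049]
eef_rot: [-0.0, 0.673, 0.74, 0.0]
wrist_force: [0.5, 0.0, -0.6]
opening: 0.679
grasp_force: 0.0
```

>>> jog_arm --series '[[[0,0,0.5,0,0,0,58],[0,0,0,0,0,0,58],[0,0,0,0,0,0,58],[0,0,0,0,0,0,58],[0,0,0,0,0,0,40],[0,0,0,0,0,0,40],[0,0,0,0,0,0,40],[0,0,0,0,0,0,40],[0,0,0,0,0,0,40],[0,0,0,0,0,0,40]]]'

```text
time_s: 18.4
eef_pos: [0.3796, -0.2679, -0.0052]
eef_rot: [-0.0, 0.673, 0.74, -0.0]
wrist_force: [0.3, 0.0, -0.2]
opening: 0.47
grasp_force: 0.0
```

>>> jog_arm --series '[[[0,0,-2,0,0,0,58],[0,0,0,0,0,0,58],[0,0,0,0,0,0,58],[0,0,0,0,0,0,58],[0,0,2,0,0,0,58],[0,0,1,0,0,0,58],[0,0,1,0,0,0,58],[0,0,1,0,0,0,58],[0,0,0,0,0,0,58],[0,0,0,0,0,0,58]]]'

```text
time_s: 19.4
eef_pos: [0.3796, -0.2679, -0.0083]
eef_rot: [-0.0, 0.673, 0.74, -0.0]
wrist_force: [0.6, 0.3, 0.6]
opening: 0.684
grasp_force: 0.0
```

```bash
python3 to.py .3794 -.2672 -.001 .095; python3 - <<'E'
from h import *
d=grab('scene','s5'); print(len(d))
P=pts(d)[220:280,310:390].reshape(-1,3); f=d['frame'][220:280,310:390].reshape(-1,3).sum(1)
m=(f<150)&(abs(P[:,0]-.379)<.07)&(abs(P[:,1]+.267)<.03)&(P[:,2]<.03)
q=P[m]; print(len(q)); print(q[np.argsort(q[:,2])][:25].round(3).tolist())
cv2.imwrite('pics/c5.png',cv2.resize(d['frame'][240:280,320:370],(750,600),interpolation=2))
E
```

```text
t 19.4 pos [ 0.3796 -0.2679 -0.0083] psi 0.095 tilt 0.0001 q6 -0.97 open 0.68 F [0.6 0.3 0.6] g 0.0
cur axes mm [ 0.7 -0.1 -7.3] target axes mm [ 0.7 -0.1] rz -0.0
8
17
[[0.316, -0.24, 0.013], [0.314, -0.238, 0.013], [0.315, -0.238, 0.016], [0.315, -0.24, 0.018], [0.312, -0.244, 0.019], [0.413, -0.273, 0.02], [0.314, -0.243, 0.021], [0.314, -0.24, 0.022], [0.313, -0.238, 0.022], [0.314, -0.24, 0.026], [0.312, -0.243, 0.026], [0.314, -0.242, 0.027], [0.316, -0.239, 0.027], [0.34, -0.273, 0.028], [0.34, -0.268, 0.029], [0.34, -0.276, 0.029], [0.31, -0.247, 0.029]]
```

View pics/c5.png

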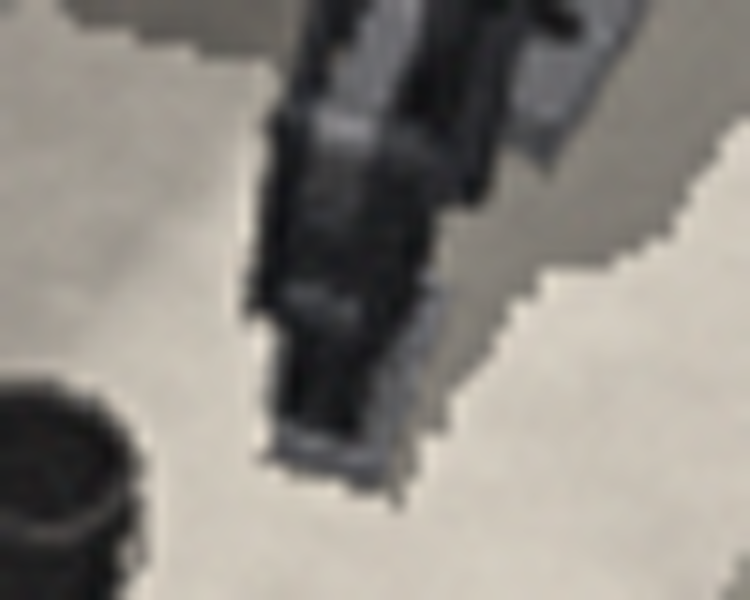

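```bash
python3 - <<'E'
from h import *
d=dict(np.load('s5.npz'))
for u,v in((342.3,268.7),(340,268.3),(344.5,269)):
    r=Rm(d['rotation'])@np.array([(u-d['cx'])/d['fx'],(v-d['cy'])/d['fy'],1])
    for x in(.337,.345,.351): print(u,x,(d['xyz']+r*(x-d['xyz'][0])/r[0]).round(4))
    print('z map',d['z_map'][int(v)-2:int(v)+3,int(u)].round(3))
from fit import *
print([ (h.reshape(-1,2)/16).round(1).tolist() for h in hulls(d,[box(-25,25,-10,10,0,6)],(.3794,-.2672,.095),0)])
E
```

```text
342.3 0.337 [ 0.337  -0.2776  0.0307]
342.3 0.345 [ 0.345  -0.2755  0.022 ]
342.3 0.351 [ 0.351  -0.274   0.0155]
z map [1.132 1.131 1.137 1.147 1.162]
340 0.337 [ 0.337  -0.2715  0.0287]
340 0.345 [ 0.345  -0.2694  0.02  ]
340 0.351 [ 0.351  -0.2678  0.0135]
z map [1.136 1.136 1.142 1.166 1.161]
344.5 0.337 [ 0.337  -0.2833  0.0329]
344.5 0.345 [ 0.345  -0.2814  0.0242]
344.5 0.351 [ 0.351  -0.2799  0.0177]
z map [1.141 1.142 1.146 1.162 1.16 ]
[[[349.7, 258.4], [349.4, 260.0], [344.1, 272.4], [336.9, 269.9], [337.1, 268.4], [342.6, 256.1]]]
```

>>> jog_arm --series '[[[0,0,1,0,0,0,58],[0,0,1,0,0,0,58],[0,0,1,0,0,0,58],[0,0,0.5,0,0,0,58],[0,0,0.5,0,0,0,58],[0,0,0,0,0,0,58],[0,0,0,0,0,0,58],[0,0,0,0,0,0,40],[0,0,0,0,0,0,40],[0,0,0,0,0,0,40]]]'

```text
time_s: 20.45
eef_pos: [0.3796, -0.2679, -0.0122]
eef_rot: [0.0, 0.673, 0.74, -0.0]
wrist_force: [0.2, -0.2, 0.4]
opening: 0.468
grasp_force: 0.0
```

>>> jog_arm --series '[[[0,0,0,0,0,0,58],[0,0,0,0,0,0,58],[0,0,0,0,0,0,58],[0,0,1,0,0,0,58],[0,0,1,0,0,0,58],[0,0,1,0,0,0,58],[0,0,0,0,0,0,58],[0,0,0,0,0,0,40],[0,0,0,0,0,0,40],[0,0,0,0,0,0,40]]]'

```text
time_s: 21.45
eef_pos: [0.3797, -0.2679, -0.0152]
eef_rot: [0.0, 0.673, 0.74, -0.0]
wrist_force: [-0.2, 0.5, -0.3]
opening: 0.469
grasp_force: 0.0
```

>>> jog_arm --series '[[[0,0,0,0,0,0,58],[0,0,0,0,0,0,58],[0,0,0,0,0,0,58],[0,0,1,0,0,0,58],[0,0,1,0,0,0,58],[0,0,1,0,0,0,58],[0,0,0,0,0,0,58],[0,0,0,0,0,0,40],[0,0,0,0,0,0,40],[0,0,0,0,0,0,40]]]'

```text
time_s: 22.45
eef_pos: [0.3799, -0.2684, -0.0175]
eef_rot: [0.0, 0.673, 0.74, -0.0]
wrist_force: [-1.8, 0.4, 7.0]
opening: 0.462
grasp_force: 3.3
```

```bash
python3 - <<'E'
from h import *
d=grab('scene','s6'); e=grab('top','p6')
a=cv2.resize(d['frame'][245:280,322:362],(640,560),interpolation=cv2.INTER_NEAREST)
cv2.imwrite('pics/c6.png',a)
z=d['z_map'][262:276,334:352]; P=pts(d)[262:276,334:352]
print((P[...,2]*1000).round(0).astype(int)); print((P[...,0]*1000).round(0).astype(int))
print(d['frame'][262:276,334:352].sum(-1))
E
```

```text
[[ 0  0  1  1 56 57 58 60 59 60 61 67 68 60  6  2 -1  1]
 [ 2  2  2  2  0 26 34 54 56 58 63 60 60 38  5  1  1  3]
 [ 1  1  1 -1  2 25 30 32 35 36 58 57 53 29  2 -1  4  0]
 [ 2  0  2 -1  0 21 29 30 27 33 38 27 28 23  1  3 -2  1]
 [ 0 -1 -1  0 15 22 25 29 27 29 27 23 26  3  4  1 -2  3]
 [ 0 -1  0  1 13 22 21 21 19 27 28 22 19  4  3  0  3 -1]
 [ 0  0  0  3  6 15 19 17 18 21 20 19 19  3  2  1  3  2]
 [-1  0  1  2  6  7 10 14 14 17 18 13  2  0 -2  3  0 -2]
 [-1  0  1 -1  2  1  2  7  4  6  8  9  1  2  1  1 -3  0]
 [-1  2  0  1  1 -4  1  3  5  4  3  4  4 -3  0  2 -1  1]
 [ 0 -1  0 -3 -1  3 -1 -2 -1  0  2  1  2  2 -1  2  2  1]
 [-3  1  0  3 -1  6  2  2 -1 -1  0  0  2  0  1  0  0  1]
 [ 1  0 -1 -1  2  0  2 -2 -1 -4 -2  2 -1  0 -2  1  2  1]
 [-2  1 -1  0 -2  2  0  2 -1  1  2 -1  0  1 -1  3 -1 -1]]
[[377 378 379 379 330 329 330 329 332 332 332 328 328 337 391 396 400 400]
 [371 372 374 376 378 356 349 332 331 331 327 332 333 355 388 393 394 395]
 [369 370 372 375 374 353 350 349 348 348 329 331 337 361 388 392 388 394]
 [364 368 367 371 372 354 347 348 352 348 345 356 357 363 385 385 390 389]
 
[... 1100 characters left out ...]
249 273 399 596 591 571]
 [588 590 599 603 320 122  72  79  85  76  97 211 252 295 394 625 612 593]
 [599 589 602 602 322 169  84  80  81  63  98 250 288 365 396 613 610 592]
 [590 589 599 598 338 326 206 139 111  86 130 250 318 370 387 613 611 602]
 [589 594 591 590 402 425 332 210 222 186 216 265 364 355 402 608 605 607]
 [591 596 593 599 574 584 519 391 352 255 265 284 357 400 573 608 600 599]
 [591 586 593 594 599 600 594 585 585 506 413 473 409 563 606 594 599 590]
 [586 592 591 588 589 598 598 599 603 595 577 588 575 598 601 593 593 589]
 [579 589 594 595 594 587 585 581 587 591 592 597 594 600 590 589 588 590]
 [591 594 604 597 595 595 585 574 575 588 587 587 589 593 596 592 594 597]]
```

View pics/c6.png

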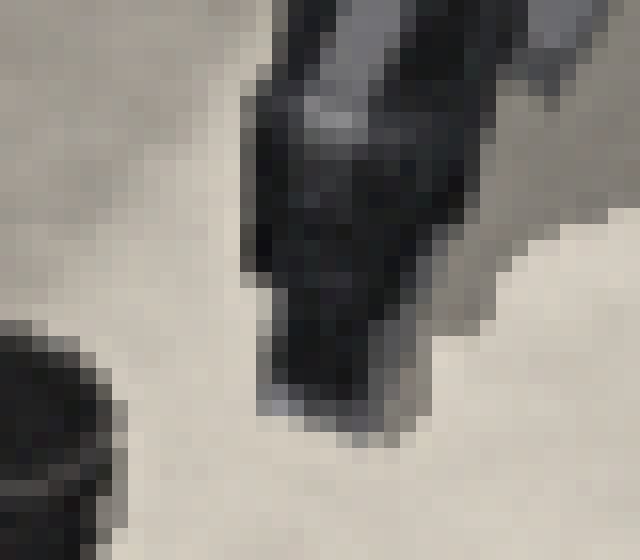

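>>> jog_arm --series '[[[0,0,-2,0,0,0,58],[0,0,0,0,0,0,58],[0,0,0,0,0,0,58],[0,0,0,0,0,0,58],[0,0,2,0,0,0,58],[0,0,2,0,0,0,58],[0,0,1,0,0,0,58],[0,0,1,0,0,0,58],[0,0,0.5,0,0,0,58],[0,0,0,0,0,0,58]]]'

```text
time_s: 23.55
eef_pos: [0.3796, -0.2678, -0.0228]
eef_rot: [-0.0, 0.673, 0.74, 0.0]
wrist_force: [-0.1, -0.7, 0.5]
opening: 0.681
grasp_force: 0.0
```

>>> jog_arm --series '[[[0,0,0,0,0,0,58],[0,0,0,0,0,0,54],[0,0,0,0,0,0,50],[0,0,0,0,0,0,45],[0,0,0,0,0,0,40],[0,0,0,0,0,0,40],[0,0,0,0,0,0,40],[0,0,0,0,0,0,40],[0,0,0,0,0,0,40],[0,0,0,0,0,0,40]]]'

```text
time_s: 24.55
eef_pos: [0.3797, -0.268, -0.0221]
eef_rot: [-0.0, 0.673, 0.74, -0.0]
wrist_force: [-2.6, 1.5, 8.6]
opening: 0.552
grasp_force: 60.2
```

>>> jog_arm --series '[[[0,0,-2,0,0,0,40],[0,0,-5,0,0,0,40],[0,0,-15,0,0,0,40],[0,0,-20,0,0,0,40],[0,0,-20,0,0,0,40],[0,0,-18,0,0,0,40],[0,0,0,0,0,0,40],[0,0,0,0,0,0,40],[0,0,0,0,0,0,40],[0,0,0,0,0,0,40]]]'

```text
time_s: 25.55
eef_pos: [0.379, -0.2672, 0.0562]
eef_rot: [-0.001, 0.673, 0.74, 0.0]
wrist_force: [-0.1, 0.3, -1.3]
opening: 0.553
grasp_force: 61.7
```

```bash
python3 to.py .4441 -.1140 -.007 .092; python3 - <<'E'
from fit import *
c=grab('scene','s7'); f=c['frame'].astype(int)
o=c['frame'][200:290,300:390]; cv2.imwrite('pics/c7.png',cv2.resize(o,(600,600)))
P=pts(c).reshape(-1,3); b=(c['frame'][...,0].astype(int)-c['frame'][...,2]).ravel()
m=(abs(P[:,0]-.379)<.03)&(abs(P[:,1]+.268)<.025)&(P[:,2]<.012); print('pts low',m.sum(), 'metal low',(m&(b>-4)).sum())
E
```

```text
t 25.55 pos [ 0.379  -0.2672  0.0562] psi 0.095 tilt 0.0022 q6 -0.97 open 0.55 F [-0.1  0.3 -1.3] g 61.7
cur axes mm [146.3  79.3  63.2] target axes mm [146.5  78.9] rz 0.003
pts low 306 metal low 0
```

>>> jog_arm --series '[[[12,6.5,0,0,0,0,40],[25,13.5,0,0,0,0,40],[28,15,0,0,0,0,40],[28,15,0,0,0,0,40],[28,15,5,0,0,0,40],[16,9,10,0,0,0,40],[9.3,5.3,10,0,0,0,40],[0,0,10,0,0,0,40],[0,0,5,0,0,0,40],[0,0,0,0,0,0,40]]]'

```text
time_s: 26.6
eef_pos: [0.4437, -0.115, 0.0162]
eef_rot: [-0.001, 0.673, 0.74, -0.0]
wrist_force: [0.1, -0.5, -0.4]
opening: 0.55
grasp_force: 61.7
```

```bash
python3 to.py .4441 -.1140 -.0088 .092
```

```text
t 26.6 pos [ 0.4437 -0.115   0.0162] psi 0.094 tilt 0.0022 q6 -0.61 open 0.55 F [ 0.1 -0.5 -0.4] g 61.7
cur axes mm [ 0.9  0.5 25. ] target axes mm [0.9 0.5] rz 0.002
```

>>> jog_arm --series '[[[0.5,0,6,0,0,0,40],[0,0,8,0,0,0,40],[0,0,5,0,0,0,40],[0,0,2,0,0,0,40],[0,0,1,0,0,0,40],[0,0,1,0,0,0,40],[0,0,0.5,0,0,0,40],[0,0,0.5,0,0,0,40],[0,0,0,0,0,0,40],[0,0,0,0,0,0,40]]]'

```text
time_s: 27.6
eef_pos: [0.4447, -0.1142, -0.0066]
eef_rot: [0.0, 0.673, 0.74, 0.0]
wrist_force: [0.4, 0.8, 0.4]
opening: 0.55
grasp_force: 61.7
```

```bash
python3 to.py .4441 -.1140 -.0088 .092
```

```text
t 27.6 pos [ 0.4447 -0.1142 -0.0066] psi 0.095 tilt 0.0002 q6 -0.61 open 0.55 F [0.4 0.8 0.4] g 61.7
cur axes mm [ 0.3 -0.6  2.2] target axes mm [ 0.3 -0.6] rz 0.003
```

>>> jog_arm --series '[[[0,0,1,0,0,0,40],[0,0,0.5,0,0,0,40],[0,0,0,0,0,0,40],[0,0,0,0,0,0,80],[0,0,0,0,0,0,80],[0,0,0,0,0,0,80],[0,0,-8,0,0,0,80],[0,0,-20,0,0,0,80],[0,0,-30,0,0,0,80],[0,0,-30,0,0,0,80]]]'

```text
time_s: 28.6
eef_pos: [0.4442, -0.114, 0.0808]
eef_rot: [-0.001, 0.673, 0.74, -0.0]
wrist_force: [0.4, -0.5, 0.1]
opening: 0.936
grasp_force: 0.0
```

```bash
python3 to.py .4720 .3967 -.01 .142
```

```text
t 28.6 pos [ 0.4442 -0.114   0.0808] psi 0.095 tilt 0.0011 q6 -0.61 open 0.94 F [ 0.4 -0.5  0.1] g 0.0
cur axes mm [505.7  76.1  90.8] target axes mm [501.6  99.8] rz -0.047
```

>>> jog_arm --series '[[[0,0,-10,0,0,-0.047,80],[20,4,0,0,0,0,80],[40,8,0,0,0,0,80],[45,9,0,0,0,0,80],[45,9,0,0,0,0,80],[45,9,0,0,0,0,80],[45,9,0,0,0,0,80],[45,9,0,0,0,0,80],[45,9,0,0,0,0,80],[45,9,0,0,0,0,80]]]'

```text
time_s: 29.6
eef_pos: [0.4657, 0.2697, 0.0904]
eef_rot: [0.0, 0.655, 0.756, 0.0]
wrist_force: [1.4, -0.5, 0.3]
opening: 0.936
grasp_force: 0.0
```

>>> jog_arm --series '[[[45,9,0,0,0,0,80],[42,8,0,0,0,0,80],[25,5,0,0,0,0,80],[14,2.8,5,0,0,0,80],[0,0,10,0,0,0,80],[0,0,10,0,0,0,80],[0,0,10,0,0,0,80],[0,0,5,0,0,0,80],[0,0,0,0,0,0,80],[0,0,0,0,0,0,80]]]'

```text
time_s: 30.6
eef_pos: [0.4728, 0.3954, 0.0498]
eef_rot: [-0.0, 0.655, 0.755, -0.0]
wrist_force: [-0.2, 0.0, 0.5]
opening: 0.937
grasp_force: 0.0
```

```bash
python3 to.py .4720 .3967 -.005 .142;python3 - <<'E'
from fit import *
c=grab('top','p8'); M=masks(c)
print(fit(c,M['metal'],BAR,(.4377,-.0443,.092),0))
cv2.imwrite('pics/c8.png',cv2.resize(c['frame'][165:225,230:370],(800,343),interpolation=2))
E
```

```text
t 30.6 pos [0.4728 0.3954 0.0498] psi 0.141 tilt 0.0001 q6 0.36 open 0.94 F [-0.2  0.   0.5] g 0.0
cur axes mm [ 1.4 -0.6 54.8] target axes mm [ 1.4 -0.6] rz -0.001
(array([ 0.43745987, -0.04379699,  0.09245412]), np.float64(0.1226592399786508))
```

View pics/c8.png

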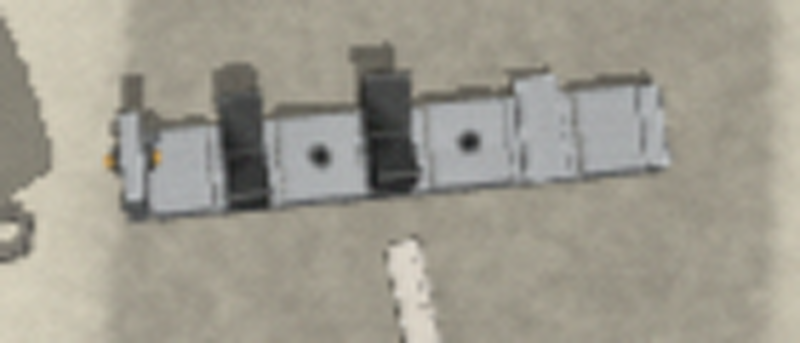

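>>> jog_arm --series '[[[1,-0.5,10,0,0,0,80],[0,0,15,0,0,0,80],[0,0,15,0,0,0,80],[0,0,10,0,0,0,80],[0,0,5,0,0,0,80],[0,0,0,0,0,0,40],[0,0,0,0,0,0,40],[0,0,0,0,0,0,40],[0,0,0,0,0,0,40],[0,0,0,0,0,0,40]]]'

```text
time_s: 31.65
eef_pos: [0.4724, 0.3971, -0.0046]
eef_rot: [0.0, 0.655, 0.755, 0.001]
wrist_force: [0.8, 0.3, 0.9]
opening: 0.573
grasp_force: 62.4
```

>>> jog_arm --series '[[[0,0,0,0,0,0,40],[0,0,-5,0,0,0,40],[0,0,-20,0,0,0,40],[0,0,-25,0,0,0,40],[0,0,-25,0,0,0,40],[0,0,-25,0,0,0,40],[0,0,0,0,0,0.05,40],[0,0,0,0,0,0,40],[0,0,0,0,0,0,40],[0,0,0,0,0,0,40]]]'

```text
time_s: 32.65
eef_pos: [0.471, 0.3963, 0.0936]
eef_rot: [-0.0, 0.674, 0.739, -0.001]
wrist_force: [-0.3, 0.8, -0.9]
opening: 0.577
grasp_force: 62.4
```

```bash
python3 to.py .4441 -.1140 .017 .092
```

```text
t 32.65 pos [0.471  0.3963 0.0936] psi 0.093 tilt 0.0023 q6 0.41 open 0.58 F [-0.3  0.8 -0.9] g 62.4
cur axes mm [-505.6  -74.2   76.6] target axes mm [-505.7  -73.7] rz 0.001
```

>>> jog_arm --series '[[[-20,-3,0,0,0,0,40],[-40,-6,0,0,0,0,40],[-45,-6.6,0,0,0,0,40],[-45,-6.6,0,0,0,0,40],[-45,-6.6,0,0,0,0,40],[-45,-6.6,0,0,0,0,40],[-45,-6.6,0,0,0,0,40],[-45,-6.6,0,0,0,0,40],[-45,-6.6,0,0,0,0,40],[-45,-6.6,0,0,0,0,40]]]'

```text
time_s: 33.65
eef_pos: [0.4482, -0.0287, 0.0945]
eef_rot: [-0.0, 0.674, 0.739, -0.0]
wrist_force: [1.3, 0.8, -3.5]
opening: 0.577
grasp_force: 62.4
```

>>> jog_arm --series '[[[-42,-6.2,0,0,0,0,40],[-28,-4,0,0,0,0,40],[-15,-2.2,0,0,0,0,40],[0,0,0,0,0,0,40],[0,0,0,0,0,0,40],[0,0,5,0,0,0,40],[0,0,10,0,0,0,40],[0,0,10,0,0,0,40],[0,0,5,0,0,0,40],[0,0,0,0,0,0,40]]]'

```text
time_s: 34.65
eef_pos: [0.4434, -0.112, 0.0634]
eef_rot: [-0.001, 0.674, 0.739, -0.0]
wrist_force: [-0.1, -0.9, -2.1]
opening: 0.577
grasp_force: 62.4
```

```bash
python3 to.py .4441 -.1140 .0146 .092
```

```text
t 34.65 pos [ 0.4434 -0.112   0.0634] psi 0.093 tilt 0.0028 q6 -0.6 open 0.58 F [-0.1 -0.9 -2.1] g 62.4
cur axes mm [-2.   0.5 48.8] target axes mm [-2.   0.5] rz 0.001
```

>>> jog_arm --series '[[[-1.5,0,10,0,0,0,40],[0,0,14,0,0,0,40],[0,0,10,0,0,0,40],[0,0,6,0,0,0,40],[0,0,3,0,0,0,40],[0,0,2,0,0,0,40],[0,0,1,0,0,0,40],[0,0,0.5,0,0,0,40],[0,0,0.5,0,0,0,40],[0,0,0,0,0,0,40]]]'

```text
time_s: 35.65
eef_pos: [0.4447, -0.1145, 0.018]
eef_rot: [0.0, 0.674, 0.739, 0.0]
wrist_force: [-0.3, 0.5, -2.8]
opening: 0.577
grasp_force: 62.4
```

```bash
python3 to.py .4441 -.1140 .0146 .092
```

```text
t 35.65 pos [ 0.4447 -0.1145  0.018 ] psi 0.092 tilt 0.0004 q6 -0.6 open 0.58 F [-0.3  0.5 -2.8] g 62.4
cur axes mm [ 0.5 -0.6  3.4] target axes mm [ 0.5 -0.6] rz 0.0
```

>>> jog_arm --series '[[[0,0,1,0,0,0,40],[0,0,0.8,0,0,0,40],[0,0,0.7,0,0,0,40],[0,0,0,0,0,0,40],[0,0,0,0,0,0,40],[0,0,0,0,0,0,40],[0,0,0,0,0,0,40],[0,0,0,0,0,0,40],[0,0,0,0,0,0,40],[0,0,0,0,0,0,40]]]'

```text
time_s: 36.65
eef_pos: [0.4447, -0.1145, 0.0163]
eef_rot: [0.0, 0.674, 0.739, -0.0]
wrist_force: [-5.5, 2.3, 9.8]
opening: 0.576
grasp_force: 63.9
```

>>> jog_arm --series '[[[0,0,0,0,0,0,80],[0,0,0,0,0,0,80],[0,0,0,0,0,0,80],[0,0,0,0,0,0,80],[0,0,-5,0,0,0,80],[0,0,-15,0,0,0,80],[0,0,-25,0,0,0,80],[0,0,-30,0,0,0,80],[0,0,-20,0,0,0,80],[0,0,0,0,0,0,80]]]'

```text
time_s: 37.65
eef_pos: [0.4468, -0.1156, 0.1136]
eef_rot: [0.003, 0.674, 0.739, 0.001]
wrist_force: [-0.1, 0.2, 0.4]
opening: 0.938
grasp_force: 0.0
```

>>> jog_arm --series '[[[0,0,0,0,0,-0.147,80],[0,0,0,0,0,-0.147,80],[0,0,0,0,0,-0.147,80],[0,0,0,0,0,-0.147,80],[0,0,0,0,0,-0.147,80],[0,0,0,0,0,-0.147,80],[0,0,0,0,0,-0.147,80],[0,0,0,0,0,-0.147,80],[0,0,0,0,0,-0.147,80],[0,0,0,0,0,-0.147,80]]]'

```text
time_s: 38.65
eef_pos: [0.4439, -0.1141, 0.1094]
eef_rot: [-0.001, 0.001, 1.0, 0.0]
wrist_force: [0.2, 0.4, -0.3]
opening: 0.935
grasp_force: 0.0
```

>>> jog_arm --series '[[[0,0,0,0,0,-0.147,80],[0,0,0,0,0,-0.147,80],[0,0,0,0,0,-0.147,80],[0,0,0,0,0,-0.147,80],[0,0,0,0,0,-0.147,80],[0,0,0,0,0,-0.147,80],[0,0,0,0,0,-0.147,80],[0,0,0,0,0,-0.147,80],[0,0,0,0,0,-0.147,80],[0,0,0,0,0,-0.147,80]]]'

```text
time_s: 39.65
eef_pos: [0.4699, -0.041, 0.1016]
eef_rot: [-0.05, -0.627, 0.777, -0.034]
wrist_force: [-0.3, 0.2, -0.2]
opening: 0.933
grasp_force: 0.0
```

```bash
python3 to.py .3570 .2634 .06 3.187
```

```text
t 39.65 pos [ 0.4699 -0.041   0.1016] psi 2.929 tilt 0.1222 q6 -3.12 open 0.93 F [-0.3  0.2 -0.2] g 0.0
cur axes mm [-273.7  174.6   41.6] target axes mm [-309.2   98.9] rz -0.258
```

>>> jog_arm --series '[[[0,0,0,0,0,0.14,80],[0,0,0,0,0,0.14,80],[0,0,0,0,0,0.14,80],[0,0,0,0,0,0.14,80],[0,0,0,0,0,0.14,80],[0,0,0,0,0,0,80],[0,0,0,0,0,0,80],[0,0,0,0,0,0,80],[0,0,0,0,0,0,80],[0,0,0,0,0,0,80]]]'

```text
time_s: 40.65
eef_pos: [0.4695, -0.0413, 0.1021]
eef_rot: [-0.035, -0.322, 0.945, -0.049]
wrist_force: [0.8, 0.6, -0.1]
opening: 0.937
grasp_force: 0.0
```

```bash
python3 to.py .3570 .2634 .06 3.187; python3 -c "
from h import *
o=ctrl.get_obs();M=Rm(o['eef_rot']);print(o['q'].round(3),M.round(3))
# rotation vector in tool frame to get upright with psi=2.4
p=np.arctan2(M[1,1],M[0,1]);T=np.array([[-np.sin(p),np.cos(p),0],[np.cos(p),np.sin(p),0],[0,0,-1]]).T
print(R.from_matrix(M.T@T).as_rotvec().round(4))"
```

```text
t 40.65 pos [ 0.4695 -0.0413  0.1021] psi 2.231 tilt 0.1206 q6 -2.42 open 0.94 F [ 0.8  0.6 -0.1] g 0.0
cur axes mm [-97.9 309.8  42.1] target axes mm [-309.5   98.6] rz -0.956
[-0.252  0.106  1.933 -0.134  1.111 -2.418] [[-0.79  -0.611 -0.035]
 [-0.605  0.788 -0.115]
 [ 0.098 -0.07  -0.993]]
[-0.0697 -0.0984 -0.0034]
```

>>> jog_arm --series '[[[0,0,-5,-0.035,-0.049,0,80],[0,0,-5,-0.035,-0.049,0,80],[0,0,0,0,0,0,80],[-7,20,0,0,0,0,80],[-10,33,0,0,0,0,80],[-12,38,0,0,0,0,80],[-12,38,0,0,0,0,80],[-12,38,0,0,0,0,80],[-12,38,0,0,0,0,80],[-12,38,0,0,0,0,80]]]'

```text
time_s: 41.65
eef_pos: [0.3819, 0.2005, 0.112]
eef_rot: [0.0, -0.322, 0.947, -0.001]
wrist_force: [0.8, -0.1, 0.4]
opening: 0.938
grasp_force: 0.0
```

```bash
python3 to.py .3570 .2634 .06 3.187
```

```text
t 41.65 pos [0.3819 0.2005 0.112 ] psi 2.226 tilt 0.0017 q6 -2.02 open 0.94 F [ 0.8 -0.1  0.4] g 0.0
cur axes mm [-18.6  65.1  52. ] target axes mm [-64.  22.] rz -0.961
```

>>> jog_arm --series '[[[-7,25,0,0,0,0,80],[-7,25,0,0,0,0,80],[-4,13,0,0,0,0,80],[0,0,0,0,0,-0.137,80],[0,0,0,0,0,-0.137,80],[0,0,0,0,0,-0.137,80],[0,0,0,0,0,-0.137,80],[0,0,0,0,0,-0.137,80],[0,0,0,0,0,-0.137,80],[0,0,0,0,0,-0.137,80]]]'

```text
time_s: 42.65
eef_pos: [0.3584, 0.26, 0.1118]
eef_rot: [0.001, 0.724, -0.689, 0.001]
wrist_force: [-0.3, 0.9, 0.7]
opening: 0.934
grasp_force: 0.0
```

```bash
python3 to.py .3570 .2634 .012 3.187; python3 - <<'E'
from fit import *
c=grab('scene','s9'); P=pts(c); 
c=grab('top','p9'); M=masks(c)
cv2.imwrite('pics/c9.png',cv2.resize(c['frame'][165:225,230:370],(800,343),interpolation=2))
print(fit(c,M['dark'],support(49.6),(.4441,-.114,.092),.021),fit(c,M['dark'],support(43),(.4377,-.0443,.092),.015),fit(c,M['dark'],support(33),(.4313,.0254,.092),.015))
E
```

```text
t 42.65 pos [0.3584 0.26   0.1118] psi -3.092 tilt 0.0018 q6 -2.83 open 0.93 F [-0.3  0.9  0.7] g 0.0
cur axes mm [-3.5  1.3 99.8] target axes mm [-3.5  1.3] rz 0.004
(array([ 0.4457638 , -0.11186227,  0.03692183]), np.float64(0.43096324925865465)) (array([ 0.44064735, -0.03886086,  0.06707267]), np.float64(0.5203954768811793)) (array([ 0.43256248,  0.02566956, -0.00395381]), np.float64(0.5401246546882492))
```

View pics/c9.png

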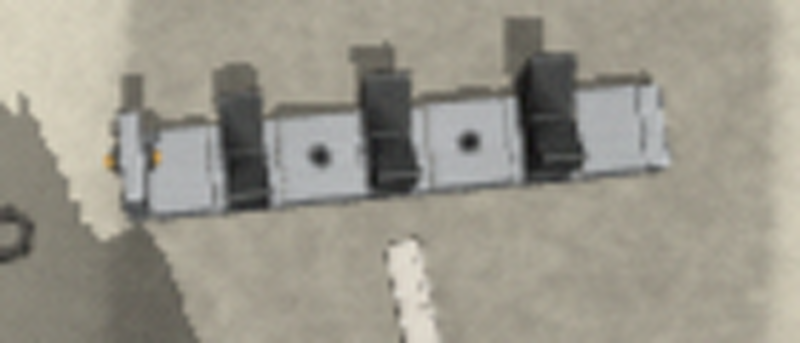

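```bash
python3 - <<'E'
from h import *
P=pts(dict(np.load('top0.npz'))).reshape(-1,3)
for x0 in np.arange(.30,.42,.006):
    q=P[(P[:,0]>x0)&(P[:,0]<x0+.006)&(P[:,1]>.25)&(P[:,1]<.28)]; print(round(x0*1e3),(np.percentile(q[:,2],[20,50,80])*1e3).round(0),len(q))
E
```

```text
300 [-1.  0.  2.] 22
306 [-1.  0.  1.] 22
312 [-1.  0.  1.] 32
318 [0. 1. 2.] 22
324 [ 1.  6. 10.] 22
330 [ 9. 10. 12.] 33
336 [10. 51. 58.] 38
342 [60. 62. 64.] 29
348 [64. 66. 68.] 39
354 [66. 67. 68.] 23
360 [65. 67. 67.] 24
366 [61. 63. 64.] 23
372 [54. 55. 57.] 7
378 [10. 10. 12.] 17
384 [-1.  1.  2.] 8
390 [-1.  0.  2.] 25
396 [-1.  1.  1.] 31
402 [-1.  1.  3.] 21
408 [-1.  0.  2.] 23
414 [0. 2. 2.] 21
```

>>> jog_arm --series '[[[-2,0.7,10,0,0,0,75],[0,0,15,0,0,0,75],[0,0,15,0,0,0,75],[0,0,10,0,0,0,75],[0,0,5,0,0,0,75],[0,0,0,0,0,0,75],[0,0,0,0,0,0,75],[0,0,0,0,0,0,75],[0,0,0,0,0,0,75],[0,0,0,0,0,0,75]]]'

```text
time_s: 43.75
eef_pos: [0.3582, 0.2621, 0.0574]
eef_rot: [-0.0, 0.722, -0.692, 0.0]
wrist_force: [-0.4, -0.8, 0.3]
opening: 0.879
grasp_force: 0.0
```

```bash
python3 to.py .3570 .2634 .012 3.187
```

```text
t 43.75 pos [0.3582 0.2621 0.0574] psi -3.098 tilt 0.0007 q6 -2.82 open 0.88 F [-0.4 -0.8  0.3] g 0.0
cur axes mm [-1.4  1.1 45.4] target axes mm [-1.4  1.1] rz -0.002
```

>>> jog_arm --series '[[[-1,1,10,0,0,0,75],[0,0,15,0,0,0,75],[0,0,12,0,0,0,75],[0,0,8,0,0,0,75],[0,0,4,0,0,0,75],[0,0,0,0,0,0,75],[0,0,0,0,0,0,45],[0,0,0,0,0,0,40],[0,0,0,0,0,0,36],[0,0,0,0,0,0,32]]]'

```text
time_s: 44.75
eef_pos: [0.3553, 0.2629, 0.0083]
eef_rot: [0.001, 0.722, -0.692, -0.001]
wrist_force: [-6.6, 0.0, 9.2]
opening: 0.39
grasp_force: 41.0
```

>>> jog_arm --series '[[[0,0,0,0,0,0,25],[0,0,0,0,0,0,25],[0,0,0,0,0,0,25],[0,0,0,0,0,0,25],[0,0,0,0,0,0,25],[0,0,0,0,0,0,25],[0,0,0,0,0,0,25],[0,0,0,0,0,0,25],[0,0,0,0,0,0,25],[0,0,0,0,0,0,25]]]'

```text
time_s: 45.75
eef_pos: [0.3553, 0.2629, 0.0084]
eef_rot: [0.001, 0.722, -0.691, -0.001]
wrist_force: [-7.5, 0.1, 9.8]
opening: 0.379
grasp_force: 58.5
```

```bash
python3 to.py .3570 .2634 .012 3.187
```

```text
t 45.75 pos [0.3553 0.2629 0.0084] psi -3.098 tilt 0.003 q6 -2.82 open 0.38 F [-7.5  0.1  9.8] g 58.5
cur axes mm [-0.5 -1.7 -3.6] target axes mm [-0.5 -1.7] rz -0.002
```

>>> jog_arm --series '[[[0,0,-3,0,0,0,25],[0,0,-5,0,0,0,25],[0,0,-12,0,0,0,25],[0,0,-20,0,0,0,25],[0,0,-20,0,0,0,25],[0,0,-20,0,0,0,25],[0,0,-20,0,0,0,25],[0,0,-10,0,0,0,25],[0,0,0,0,0,0,25],[0,0,0,0,0,0,25]]]'

```text
time_s: 46.75
eef_pos: [0.3564, 0.2628, 0.1176]
eef_rot: [0.0, 0.722, -0.692, -0.0]
wrist_force: [-0.9, -0.2, -6.8]
opening: 0.381
grasp_force: 60.3
```

```bash
python3 to.py .3570 .2634 .012 3.187; cat > shaft.py <<'E'
from h import *
import sys
# fit of the shaft's axis: heights of the visible top at the two ends
c=grab('scene','sx')
E
python3 - <<'E'
from h import *
for n in('top','scene'):
    c=grab(n,n+'10'); P=pts(c); b=c['frame'].astype(int); m=(b[...,0]-b[...,2]>-16)&(P[...,2]>.09)&(P[...,2]<.19)&(abs(P[...,0]-.357)<.045)
    for y0 in np.arange(.17,.42,.015):
        q=P[m&(P[...,1]>y0)&(P[...,1]<y0+.015)]
        if len(q)>3: print(n,round(y0,3),len(q),np.percentile(q[:,2],[10,90]).round(3),q[:,0].mean().round(3))
E
```

```text
t 46.75 pos [0.3564 0.2628 0.1176] psi -3.098 tilt 0.0006 q6 -2.82 open 0.38 F [-0.9 -0.2 -6.8] g 60.3
cur axes mm [ -0.6  -0.6 105.6] target axes mm [-0.6 -0.6] rz -0.002
top 0.185 121 [0.149 0.183] 0.358
top 0.2 141 [0.171 0.183] 0.357
top 0.215 143 [0.17  0.183] 0.357
top 0.23 136 [0.171 0.184] 0.357
top 0.245 70 [0.154 0.178] 0.356
scene 0.185 149 [0.146 0.181] 0.357
scene 0.2 80 [0.154 0.183] 0.348
scene 0.215 76 [0.154 0.183] 0.347
scene 0.23 62 [0.155 0.183] 0.347
scene 0.245 112 [0.154 0.186] 0.349
scene 0.26 49 [0.153 0.187] 0.359
scene 0.275 11 [0.154 0.177] 0.347
scene 0.29 13 [0.152 0.163] 0.343
scene 0.305 27 [0.154 0.172] 0.341
scene 0.32 10 [0.16  0.171] 0.348
scene 0.335 21 [0.158 0.169] 0.35
scene 0.35 23 [0.159 0.168] 0.35
scene 0.365 18 [0.159 0.169] 0.35
scene 0.38 18 [0.158 0.168] 0.35
```

>>> jog_arm --series '[[[0,0,0,0,0,0.1,25],[0,0,0,0,0,0.14,25],[0,0,0,0,0,0.147,25],[0,0,0,0,0,0.147,25],[0,0,0,0,0,0.147,25],[0,0,0,0,0,0.147,25],[0,0,0,0,0,0.147,25],[0,0,0,0,0,0.147,25],[0,0,0,0,0,0.147,25],[0,0,0,0,0,0.147,25]]]'

```text
time_s: 47.85
eef_pos: [0.356, 0.2626, 0.1168]
eef_rot: [-0.001, -0.096, 0.995, -0.0]
wrist_force: [0.7, 0.6, -6.1]
opening: 0.376
grasp_force: 60.2
```

>>> jog_arm --series '[[[0,0,0,0,0,0.147,25],[0,0,0,0,0,0.147,25],[0,0,0,0,0,0.147,25],[0,0,0,0,0,0.147,25],[0,0,0,0,0,0.147,25],[0,0,0,0,0,0.147,25],[0,0,0,0,0,0.147,25],[0,0,0,0,0,0.147,25],[0,0,0,0,0,0.147,25],[0,0,0,0,0,0.14,25]]]'

```text
time_s: 48.85
eef_pos: [0.356, 0.2625, 0.1168]
eef_rot: [-0.001, 0.593, 0.805, -0.001]
wrist_force: [-0.4, 0.0, -5.7]
opening: 0.383
grasp_force: 60.2
```

>>> jog_arm --series '[[[0,0,0,0,0,0.12,25],[0,0,0,0,0,0.09,25],[0,0,0,0,0,0,25],[0,0,0,0,0,0,25],[0,0,0,0,0,0,25],[0,0,0,0,0,0,25],[0,0,0,0,0,0,25],[0,0,0,0,0,0,25],[0,0,0,0,0,0,25],[0,0,0,0,0,0,25]]]'

```text
time_s: 49.85
eef_pos: [0.3568, 0.263, 0.1181]
eef_rot: [-0.0, 0.672, 0.74, -0.0]
wrist_force: [0.4, 0.5, -5.1]
opening: 0.375
grasp_force: 60.2
```

```bash
python3 to.py .4349 -.0144 .1 .092
```

```text
t 49.85 pos [0.3568 0.263  0.1181] psi 0.096 tilt 0.0001 q6 0.27 open 0.37 F [ 0.4  0.5 -5.1] g 60.2
cur axes mm [-283.6   51.    18.1] target axes mm [-283.4   52.3] rz 0.004
```

>>> jog_arm --series '[[[-12,2,0,0,0,0.004,25],[-25,4.6,0,0,0,0,25],[-35,6.5,0,0,0,0,25],[-38,7,0,0,0,0,25],[-38,7,0,0,0,0,25],[-38,7,0,0,0,0,25],[-38,7,0,0,0,0,25],[-30,5.6,0,0,0,0,25],[-20,3.7,0,0,0,0,25],[-9.4,1.9,0,0,0,0,25]]]'

```text
time_s: 50.85
eef_pos: [0.4354, -0.0169, 0.1183]
eef_rot: [0.0, 0.675, 0.738, -0.0]
wrist_force: [0.3, 0.6, -4.3]
opening: 0.38
grasp_force: 60.2
```

>>> jog_arm --series '[[[0,0,0,0,0,0,25],[0,0,0,0,0,0,25],[0,0,0,0,0,0,25],[0,0,0,0,0,0,25],[0,0,0,0,0,0,25],[0,0,5,0,0,0,25],[0,0,10,0,0,0,25],[0,0,10,0,0,0,25],[0,0,5,0,0,0,25],[0,0,0,0,0,0,25]]]'

```text
time_s: 51.85
eef_pos: [0.4339, -0.0141, 0.0867]
eef_rot: [-0.001, 0.674, 0.739, -0.001]
wrist_force: [-0.5, 0.5, -5.0]
opening: 0.378
grasp_force: 60.2
```

```bash
python3 to.py .4349 -.0144 .019 .092; python3 - <<'E'
from h import *
c=grab('scene','s11'); P=pts(c); b=c['frame'].astype(int); C=np.array([.4377,-.0443]); a=.092
d=P[...,:2]-C; s=d@np.array([-np.sin(a),np.cos(a)]); t=d@np.array([np.cos(a),np.sin(a)])
for s0 in np.arange(-.12,.14,.012):
    m=(s>s0)&(s<s0+.012)&(abs(t)<.035)&(P[...,2]>.085)&(P[...,2]<.17)&(b[...,0]-b[...,2]>-16)
    if m.sum()>3: print(s0.round(3),m.sum(),np.percentile(P[m][:,2],[5,50,95]).round(3),t[m].mean().round(3))
E
```

```text
t 51.85 pos [ 0.4339 -0.0141  0.0867] psi 0.092 tilt 0.003 q6 -0.4 open 0.38 F [-0.5  0.5 -5. ] g 60.2
cur axes mm [-0.4  0.9 67.7] target axes mm [-0.4  0.9] rz 0.0
-0.108 12 [0.125 0.132 0.136] -0.001
-0.096 24 [0.126 0.133 0.139] -0.003
-0.084 27 [0.125 0.134 0.137] -0.004
-0.072 22 [0.128 0.135 0.138] -0.004
-0.06 28 [0.125 0.134 0.138] -0.004
-0.048 21 [0.125 0.134 0.138] -0.004
-0.036 59 [0.118 0.136 0.146] -0.007
-0.024 51 [0.124 0.137 0.146] -0.009
-0.012 47 [0.125 0.14  0.146] -0.009
-0.0 51 [0.121 0.14  0.146] -0.009
0.012 110 [0.121 0.144 0.166] -0.008
0.024 42 [0.116 0.136 0.153] -0.015
0.036 19 [0.111 0.129 0.153] -0.014
0.048 29 [0.113 0.131 0.142] -0.021
0.06 48 [0.118 0.14  0.151] -0.018
0.072 68 [0.119 0.144 0.154] -0.014
0.084 63 [0.12  0.145 0.153] -0.013
0.096 23 [0.12  0.14  0.153] -0.014
```

>>> jog_arm --series '[[[0,0.5,8,0,0,0,25],[0,0,12,0,0,0,25],[0,0,14,0,0,0,25],[0,0,12,0,0,0,25],[0,0,8,0,0,0,25],[0,0,4,0,0,0,25],[0,0,3,0,0,0,25],[0,0,2,0,0,0,25],[0,0,0,0,0,0,25],[0,0,0,0,0,0,25]]]'

```text
time_s: 52.9
eef_pos: [0.4358, -0.0145, 0.0254]
eef_rot: [0.0, 0.674, 0.739, 0.0]
wrist_force: [1.1, 0.6, -5.0]
opening: 0.386
grasp_force: 60.2
```

```bash
python3 to.py .4349 -.0144 .0185 .092
```

```text
t 52.9 pos [ 0.4358 -0.0145  0.0254] psi 0.092 tilt 0.0006 q6 -0.4 open 0.39 F [ 1.1  0.6 -5. ] g 60.2
cur axes mm [ 0.2 -0.9  6.9] target axes mm [ 0.2 -0.9] rz 0.0
```

>>> jog_arm --series '[[[0,-0.7,1,0,0,0,25],[0,0,1,0,0,0,25],[0,0,1,0,0,0,25],[0,0,1,0,0,0,25],[0,0,0.5,0,0,0,25],[0,0,0.5,0,0,0,25],[0,0,0,0,0,0,25],[0,0,0,0,0,0,25],[0,0,0,0,0,0,25],[0,0,0,0,0,0,25]]]'

```text
time_s: 53.9
eef_pos: [0.4356, -0.0147, 0.0205]
eef_rot: [0.001, 0.674, 0.739, 0.0]
wrist_force: [2.7, 0.9, -0.5]
opening: 0.378
grasp_force: 60.6
```

>>> jog_arm --series '[[[0,0,0.5,0,0,0,25],[0,0,0,0,0,0,25],[0,0,0.5,0,0,0,25],[0,0,0,0,0,0,25],[0,0,0,0,0,0,25],[0,0,0,0,0,0,25],[0,0,0,0,0,0,25],[0,0,0,0,0,0,25],[0,0,0,0,0,0,25],[0,0,0,0,0,0,25]]]'

```text
time_s: 54.9
eef_pos: [0.4361, -0.0148, 0.0198]
eef_rot: [0.001, 0.674, 0.739, 0.001]
wrist_force: [4.4, 1.3, 5.3]
opening: 0.381
grasp_force: 61.4
```

```bash
python3 to.py .4349 -.0144 .0185 .092
```

```text
t 54.9 pos [ 0.4361 -0.0148  0.0198] psi 0.092 tilt 0.0025 q6 -0.4 open 0.38 F [4.4 1.3 5.3] g 61.4
cur axes mm [ 0.5 -1.2  1.3] target axes mm [ 0.5 -1.2] rz 0.0
```

>>> jog_arm --series '[[[0,0,0,0,0,0,34],[0,0,0,0,0,0,38],[0,0,0,0,0,0,42],[0,0,0,0,0,0,48],[0,0,0,0,0,0,56],[0,0,0,0,0,0,64],[0,0,0,0,0,0,72],[0,0,0,0,0,0,78],[0,0,0,0,0,0,80],[0,0,0,0,0,0,80]]]'

```text
time_s: 55.9
eef_pos: [0.4348, -0.0145, 0.0191]
eef_rot: [0.0, 0.674, 0.739, -0.0]
wrist_force: [0.2, -0.5, -0.3]
opening: 0.935
grasp_force: 0.0
```

>>> jog_arm --series '[[[0,0,-5,0,0,0,80],[0,0,-10,0,0,0,80],[0,0,-20,0,0,0,80],[0,0,-25,0,0,0,80],[0,0,-25,0,0,0,80],[0,0,-25,0,0,0,80],[0,0,-25,0,0,0,80],[0,0,-25,0,0,0,80],[0,0,-15,0,0,0,80],[0,0,0,0,0,0,80]]]'

```text
time_s: 56.9
eef_pos: [0.4366, -0.0149, 0.1973]
eef_rot: [0.003, 0.674, 0.739, 0.001]
wrist_force: [-0.3, 0.5, -1.3]
opening: 0.937
grasp_force: 0.0
```

>>> jog_arm --series '[[[10,0,0,0,0,0,80],[25,-5,0,0,0,0,80],[35,-10,0,0,0,0,80],[35,-10,0,0,0,0,80],[35,-10,0,0,0,0,80],[35,-10,0,0,0,0,80],[35,-10,0,0,0,0,80],[35,-5,0,0,0,0,80],[20,0,0,0,0,0,80],[0,0,0,0,0,0,80]]]'

```text
time_s: 57.9
eef_pos: [0.3487, 0.2459, 0.1927]
eef_rot: [-0.001, 0.672, 0.74, -0.001]
wrist_force: [0.4, -0.6, -0.3]
opening: 0.939
grasp_force: 0.0
```

```bash
cat > chk.py <<'E'
from fit import *
C=np.array([.4377,-.0443]); a=.092
for n in('top','scene'):
    c=grab(n,n+'12'); P=pts(c); b=c['frame'].astype(int)
    d=P[...,:2]-C; s=d@np.array([-np.sin(a),np.cos(a)]); t=d@np.array([np.cos(a),np.sin(a)])
    for s0 in np.arange(-.120,.144,.012):
        m=(s>s0)&(s<s0+.012)&(abs(t)<.035)&(P[...,2]>.03)&(P[...,2]<.12)&(b.sum(-1)>230)
        if m.sum()>3: print(n,s0.round(3),m.sum(),np.percentile(P[m][:,2],[50,95]).round(3),t[m].mean().round(3))
    if n=='top':
        mm=((b[...,0]-b[...,2]>-16)&(P[...,2]>.025)).astype(float)
        p,e=fit(c,mm,SH,(.4377,-.0443,np.pi+.092),.061); print('shaft',p.round(4),e)
        for k,h,z,q in(('tall',49.6,.021,(.4441,-.114)),('mid',43,.015,(.4377,-.0443)),('short',33,.015,(.4313,.0254))):
            u=[x.reshape(-1,2)/16 for x in hulls(c,support(h),(*q,.092),z)]; print(k,np.vstack(u).min(0),np.vstack(u).max(0))
        q=(b.sum(-1)<230); np.save('dark.npy',q)
        v=np.argwhere(q[165:225,230:370]); 
        lab=cv2.connectedComponentsWithStats(q[165:225,230:370].astype(np.uint8))[2]; print([ [r[0]+230,r[1]+165,r[0]+r[2]+230,r[1]+r[3]+165,r[4]] for r in lab[1:] if r[4]>12])
E
python3 chk.py; python3 to.py .43 0 .1 .092
```

```text
top -0.096 30 [0.069 0.072] 0.002
top -0.084 42 [0.069 0.073] 0.002
top -0.072 47 [0.069 0.073] 0.004
top -0.06 30 [0.068 0.071] 0.0
top -0.048 28 [0.069 0.073] 0.002
top -0.036 46 [0.075 0.08 ] 0.001
top -0.024 63 [0.077 0.08 ] -0.0
top -0.012 72 [0.076 0.081] -0.001
top -0.0 66 [0.075 0.08 ] 0.001
top 0.012 66 [0.076 0.08 ] -0.0
top 0.024 65 [0.076 0.079] 0.0
top 0.036 60 [0.076 0.079] -0.0
top 0.048 85 [0.082 0.086] -0.002
top 0.06 94 [0.082 0.087] -0.002
top 0.072 91 [0.082 0.086] -0.001
top 0.084 88 [0.082 0.086] -0.002
top 0.096 42 [0.081 0.085] -0.001
top 0.108 31 [0.065 0.069] -0.002
top 0.12 57 [0.068 0.07 ] -0.003
shaft [ 0.4405 -0.0424  3.2427] 0.35853658536585364
tall [319.6875 174.    ] [333.0625 197.25  ]
mid [293.5625 177.6875] [304.9375 200.0625]
short [267.8125 181.    ] [277.5625 202.5   ]
[[np.int32(320), np.int32(175), np.int32(331), np.int32(182), np.int32(57)], [np.int32(293), np.int32(179), np.int32(302), np.int32(181), np.int32(14)], [np.int32(322), np.int32(188), np.int32(332), np.int32(197), np.int32(76)], [np.int32(295), np.int32(194), np.int32(303), np.int
[... 291 characters left out ...]
8 21 [0.067 0.072] -0.002
scene -0.036 53 [0.071 0.08 ] -0.005
scene -0.024 50 [0.072 0.08 ] -0.007
scene -0.012 48 [0.075 0.081] -0.007
scene -0.0 49 [0.072 0.08 ] -0.008
scene 0.012 50 [0.074 0.081] -0.007
scene 0.024 44 [0.072 0.08 ] -0.006
scene 0.036 63 [0.074 0.085] -0.007
scene 0.048 67 [0.077 0.087] -0.01
scene 0.06 61 [0.078 0.086] -0.011
scene 0.072 65 [0.079 0.087] -0.012
scene 0.084 62 [0.077 0.086] -0.011
scene 0.096 17 [0.082 0.085] -0.01
scene 0.108 40 [0.064 0.07 ] -0.003
scene 0.12 34 [0.063 0.07 ] -0.01
t 58.0 pos [0.3495 0.2439 0.1929] psi 0.094 tilt 0.0027 q6 0.24 open 0.93 F [-0.1 -0.5  0.4] g 0.0
cur axes mm [-250.4   57.2   92.9] target axes mm [-250.3   57.7] rz 0.002
```

```bash
python3 -c "
from bench import ctrl
print(ctrl.hand_in())"
```

```text
the job is handed in; nothing more can be done
None
```

I handed in the job at about 58 s. The last camera check showed the three supports in order in their slots, with the tall one on the 6 mm packer. The shaft lay level with its axis about 61 mm up, its thick end about 20 mm from the stop's middle plane, and everything released. While I was turning the gripper before picking up the shaft, joint 6 ran up to its -3.12 limit, and I have no verdict on whether that counts as passing its range.

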